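Put the sanding block away and fasten the kit box

ROBOT

A 6-joint arm with a two-finger parallel gripper is mounted at the origin on a cart in front of the work surface, level with it; the furniture and walls round the work are solid. World frame = base frame: x ahead of the robot, y to its left, z up, the work surface at z = 0. Lengths are in m, angles in rad, forces in N, time in s.
With the tool pointing down it reaches from about 0.35 to 0.8 m from the base axis. Payload 7.3 kg.
Tool frame: the origin (TCP) lies between the finger pads; the fingertips stand 25 mm ahead of it and the grasp point (between the pads) lies 6 mm ahead of it (r.tip_extent is the distance from the TCP to the fingertips, in m); z points along the fingers, y is the direction in which the jaws open and shut (so a half turn about z gives the same grasp; the last joint's range is limited). The gripper opens to 85 mm and grips with 20 to 120 N. Pads are 22 mm wide; open, the fingers measure 114 mm over their backs; the gripper's body (76 mm by 85 mm) begins 54 mm behind the grasp point. The pads swing forward as they close: fully open they stand 13 mm farther back than shut.
Start: joints at [-1.433, 0.342, 1.524, -0, 1.275, -0.146], TCP at [0.147, -0.504, 0.228] pointing down, gripper open.
Joint ranges: [-2.53, 2.53], [-0.77, 2.02], [0.04, 2.7], [-1, 4.14], [0.28, 2.66], [-3.11, 3.11]. Speed limits (rad/s): [2.57, 2.57, 3.14, 3.14, 3.14, 3.14].

INTERFACE

Orientations are given as a unit quaternion [x, y, z, w].
In Python, from workcell import r, command_gripper, optics gives the robot as it stands. The module is installed in compiled form; this text tells all that it offers. Calls block until the motion is done:
- r.reach(position, orientation): joint-space move of the TCP to a pose.
- r.move_straight(position, orientation=None, speed=0.15, max_force=None): straight line of the TCP; orientation=None keeps the orientation; speed is the mean speed in m/s. With max_force (N) it stops when the force on the tool has changed by that much, and returns True; else False.
- r.movej(angles): joint-space move.
- command_gripper(opening, force=None): finger opening in m; force is the grip in N (None keeps the last); returns when the fingers have stopped.
- r.hold(seconds).
- r.solve_ik(position, orientation): joint angles nearest the present ones, or None.
- r.read_state(): the state.
- optics.get_image(name): name is "scene" or "top"; returns (picture, depth): 400x640x3 uint8, red, green, blue; 400x640 float32, m along the optical axis (not along the pixel's ray), 0 where there is no reading.
- optics.camera_model(name): a dict with "K" (3x3 intrinsics, pixels), "k1" (the pictures are not rectified: a ray, as slopes to the right and down, at radius r is drawn at 1 + k1 r^2 times it, then the intrinsics apply), "R" (3x3) and "t" (3): a world point X has camera coordinates R X + t. Camera axes: x right, y down, z forward; pixel columns grow to the right and rows downward; lengths in m; the calibration is good to about 2 mm. A picture is of the moment at which its call begins. camera_model takes no time and is no camera call.
A pose or a line that the arm cannot do raises r.PlanningError and nothing moves.
- r.finish_job(): hands the job in, once; it reports no verdict.
The state is a dict: "time_s": time; "joint_positions": joint angles; "dq": joint speeds; "tau": joint torques, N m; "eef_pos": TCP position; "eef_rot": TCP orientation; "contact_force": force on the tool from outside, world axes, zero at the start; "torque": the same for the moment, N m; "grip_width": finger opening in m.
Only numpy, scipy, OpenCV 4.12 (cv2) and the standard library are available. Lean on these libraries where they do the work, as an engineer would, in place of code of your own. Each camera call takes 0.05 s, during which the arm holds its last target.

TASK

Put the sanding block into the open bay of the sloping steel kit box, lying flat on the bay floor, swing the cover fully shut over it, then fasten the cover: turn the wing of its spring-loaded fastener in line with the two black tick marks (straight up and down the slope), push it right in and, keeping it pushed in, turn it clockwise a quarter turn to its stop so that it stays down. Leave the marker, the spring clamp and the brush where they lie.

Things in the scene. Friction and masses are not known exactly. Their poses are not given: they have to be found in the camera images.
- sanding_block: Brown MDF sanding block, 60 x 99 x 23 mm (its own x, y, z), 0.1 kg, lying flat on the worktop. Origin: centre of its underside; y along its length. Grip it across its 60 mm width.
- kit_box: Grey sheet-steel wedge-shaped box, fixed to the worktop, footprint 152 mm (x) by 200 mm (y), x from -62 to +90 mm, 54 mm high at the front edge and 125 mm at the back. Origin on the worktop under the middle of the sloping opening; x to the back (uphill), y to the box's left. Its top slopes at 30 degrees, rising to the back.
- kit_bay: The bay in the box. Origin: middle of its inner floor. x straight up the slope, y to the box's left, z square out of the slope (30 degrees from vertical, leaning to the front). Inside, 124 mm along x and 130 mm along y (origin in the middle), 42 mm deep to the plane z = 42 mm on which the shut cover rests. The fastener's slot is right of the bay (y = -92 mm), its long way along x.
- hinge_mid (a point): Middle of the cover's hinge line at the left edge of the opening: 78 mm to the left (+y) of the bay's origin and 42 mm out (+z). The hinge line runs along the bay's x. Same axes as the bay.
- kit_cover (a joint): Cover angle, rad: 0 shut, grows as it opens; at 1.57 square to the slope, beyond that leaning left, away from the bay (stop 2.1). Steel sheet 140 mm along the hinge, 195 mm from the hinge line to its free edge; shut, it lies 0 to 3 mm above the hinge line. A friction hinge (0.25 N m) holds it where it is left; about 3 to 5 N near the free edge pushes it over and shut.
- wing (a point): Centre of the fastener's wing: a steel bar 36 mm long, 10 mm thick, 22 mm tall on a round neck, standing square on the cover's outer face, 170 mm from the hinge line, midway along the hinge. Popped out, the wing spans 19 to 41 mm above the outer face; pushed in to the stop it is 14 mm lower. Site axes: x along the wing's length, z along the fastener's axis out of the cover.
- stud_push (a joint): How far the fastener is pushed into the cover, m: 0 popped out, 0.014 stop. A spring pushes it out (3 N at 0, 7 N at the stop). With the cover shut it goes beyond 0.002 only if the wing lines up with the slot within about 0.2 rad. Pushed to the stop and turned, its cross-bar catches under the slotted plate and it rests at about 0.011.
- stud_turn (a joint): Turn of the wing, rad, growing clockwise as seen looking at the cover's outer face: 0 = wing straight up and down the slope (along the bay's x, in line with the two black ticks and the slot), 1.57 = wing crosswise; stops at -0.35 and 1.62. Light friction (0.04 N m) keeps it where it is left. At the start it is part way round.
- marker: Red and white marker pen, 17 x 135 x 16 mm, lying on the worktop in front of the box; bystander. Origin: centre of its underside.
- clamp: Small spring clamp with red handles, 52 x 107 x 20 mm, lying on the worktop in front of the box to the left; bystander. Origin: centre of its underside.
- brush: Flat paint brush with a wooden handle, 37 x 198 x 12 mm, lying on the worktop beside the vice; bystander. Origin: centre of its underside.
Things that resemble listed ones, but are neither listed nor needed, are in the scene too. Of the things that look like the sanding_block, take the one that is farthest to the robot's right at the start.

How it is judged:
By the outcome, as a careful person would: the job done as asked, in the order asked, and still so for the second after the job is handed in, with the robot touching nothing.
It also fails if it takes over 72 s, if anything falls off the work surface, if the arm or the gripper's body presses on something with over 40 N, if the wrist force passes 120 N, or if a joint passes its speed limit or range.

## Working session

There is one attempt and no reset: what is moved stays moved. The work goes in short steps, each a Python script; the robot and the scene stay as the last script left them, time stands still between calls to the robot, and variables do not carry over. Pictures are saved under pics/ and viewed, and the job is handed in when it is done.

```bash
mkdir -p pics
cat > h.py <<'E'
import numpy as np, cv2
from workcell import r, command_gripper, optics
from scipy.spatial.transform import Rotation as Rn
def cam(name):
    m=optics.camera_model(name); return np.array(m["K"]),m["k1"],np.array(m["R"]),np.array(m["t"])
def px2ray(name,u,v):
    K,k1,R,t=cam(name)
    p=cv2.undistortPoints(np.array([[[u,v]]],float),K,np.array([k1,0,0,0,0.]))[0,0]
    return p
def deproj(name,u,v,z):
    K,k1,R,t=cam(name); p=px2ray(name,u,v)
    return R.T@(np.array([p[0]*z,p[1]*z,z])-t)
def onplane(name,u,v,n,d):
    K,k1,R,t=cam(name); p=px2ray(name,u,v)
    o=-R.T@t; dr=R.T@np.array([p[0],p[1],1.]); s=(d-n@o)/(n@dr); return o+s*dr
def proj(name,X):
    K,k1,R,t=cam(name)
    return cv2.projectPoints(np.atleast_2d(X).astype(float),cv2.Rodrigues(R)[0],t,K,np.array([k1,0,0,0,0.]))[0][:,0]
def cloud(name,depth):
    K,k1,R,t=cam(name); h,w=depth.shape
    uu,vv=np.meshgrid(np.arange(w),np.arange(h))
    p=cv2.undistortPoints(np.stack([uu,vv],-1).reshape(-1,1,2).astype(float),K,np.array([k1,0,0,0,0.]))[:,0].reshape(h,w,2)
    c=np.dstack([p*depth[...,None],depth])
    X=(c-t)@R
    X[depth<=0]=np.nan
    return X
def snap(name,fn):
    im,d=optics.get_image(name); cv2.imwrite('pics/'+fn+'.png',im[...,::-1]); np.savez('pics/'+fn+'.npz',im=im,d=d); return im,d
def crop(im,u0,v0,u1,v1,fn,s=4):
    c=im[v0:v1,u0:u1]; cv2.imwrite('pics/'+fn+'.png',cv2.resize(c,None,fx=s,fy=s,interpolation=cv2.INTER_CUBIC)[...,::-1])
E
python3 - <<'E'
from h import *
for n in ('scene','top'):
    im,d=snap(n,n+'0'); K,k1,R,t=cam(n); print(n,K.tolist(),k1,(-R.T@t).round(3),R.round(2).tolist())
s=r.read_state(); print(s['time_s'],s['eef_pos'],s['eef_rot'],s['grip_width'],r.tip_extent,s['contact_force'])
E
```

```text
scene [[412.0291092700469, 0.0, 322.73727118005473], [0.0, 412.0291092700469, 200.03553409438618], [0.0, 0.0, 1.0]] -0.03478951255061674 [-0.049  0.749  0.688] [[-0.79, -0.61, -0.02], [-0.37, 0.51, -0.78], [0.49, -0.61, -0.62]]
top [[421.2720275608683, 0.0, 314.22411605664263], [0.0, 421.2720275608683, 194.62920995011964], [0.0, 0.0, 1.0]] -0.0005885659363888391 [0.268 0.157 1.052] [[-0.02, -1.0, 0.01], [-0.99, 0.02, -0.16], [0.16, -0.01, -0.99]]
0.1 [ 0.14697768 -0.50364633  0.22768221] [ 9.89948186e-01  1.41428816e-01  2.10192102e-06 -6.92143099e-04] 0.08503582930784173 0.025 [-0.27743218  0.61191447 -0.90030769]
```

```bash
ls -la .
```

```text
total 16
drwxr-xr-x  3 agent agent 4096 Dec  6 04:24 .
drwxr-xr-x 23 root  root  4096 Dec  6 04:24 ..
-rw-r--r--  1 agent agent 1433 Dec  6 04:24 h.py
drwxr-xr-x  2 agent agent 4096 Dec  6 04:24 pics
```

View pics/scene0.png

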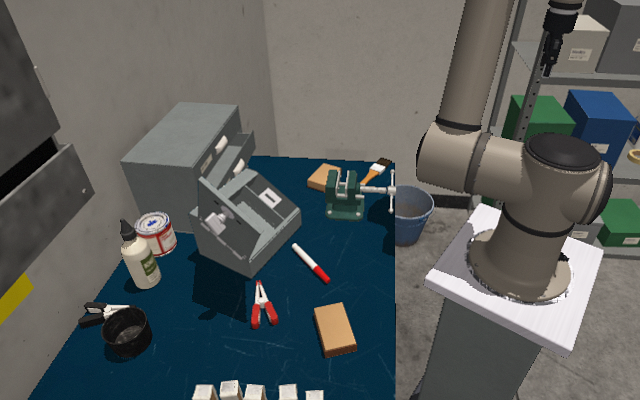

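View pics/top0.png

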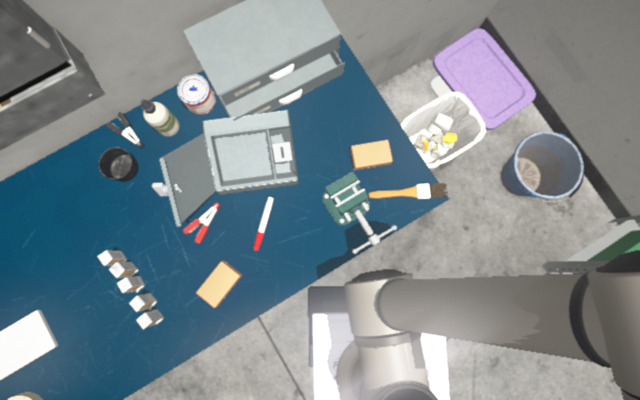

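Run:
```python
from h import *
a=np.load('pics/top0.npz'); im,d=a['im'],a['d']; X=cloud('top',d)
crop(im,330,120,460,215,'c_blk',6); crop(im,150,95,310,235,'c_box',5)
b=np.load('pics/scene0.npz'); crop(b['im'],180,120,310,280,'c_box_s',5); crop(b['im'],295,145,400,225,'c_blk_s',7)
Xs=cloud('scene',b['d'])
for u,v in [(372,154),(218,284),(280,150),(242,155),(345,200),(330,230),(408,192),(240,60),(160,188)]: print('top',u,v,X[v,u].round(4))
for u,v in [(321,174),(335,330)]: print('sc',u,v,Xs[v,u].round(4))
# worktop plane check
m=(np.abs(X[...,2])<.01); print('table z med',np.nanmedian(X[...,2][m]), np.nanmedian(Xs[...,2][np.abs(Xs[...,2])<.01]))
# block region
for (u0,v0,u1,v1,XX,I) in [(345,135,400,175,X,im),(190,255,250,312,X,im)]:
    x=XX[v0:v1,u0:u1].reshape(-1,3); c=I[v0:v1,u0:u1].reshape(-1,3).astype(int)
    k=(x[:,2]>.017)&(x[:,2]<.03)&(c[:,0]-c[:,2]>50); p=x[k]
    rect=cv2.minAreaRect((p[:,:2]*1000).astype(np.float32)); print(rect,p[:,2].mean(),k.sum())
```

```text
top 372 154 [0.5379 0.0013 0.0255]
top 218 284 [0.2251 0.3819 0.0223]
top 280 150 [0.5359 0.2278 0.0839]
top 242 155 [0.5343 0.3233 0.0496]
top 345 200 [0.4123 0.078  0.0919]
top 330 230 [ 3.511e-01  1.102e-01 -2.000e-04]
top 408 192 [ 0.4423 -0.0877  0.0097]
top 240 60 [0.703  0.3037 0.2054]
top 160 188 [0.4207 0.4526 0.2356]
sc 321 174 [0.5428 0.0112 0.0244]
sc 335 330 [0.2142 0.3935 0.0256]
table z med -0.0010053562791742503 0.00043828057485762373
((540.4283447265625, 1.1631698608398438), (58.03934097290039, 96.46468353271484), 8.827698707580566) 0.022641282226587737 844
((225.46917724609375, 382.372802734375), (58.230125427246094, 96.78678894042969), 51.632591247558594) 0.022795005708800248 1002
```

View pics/c_blk.png

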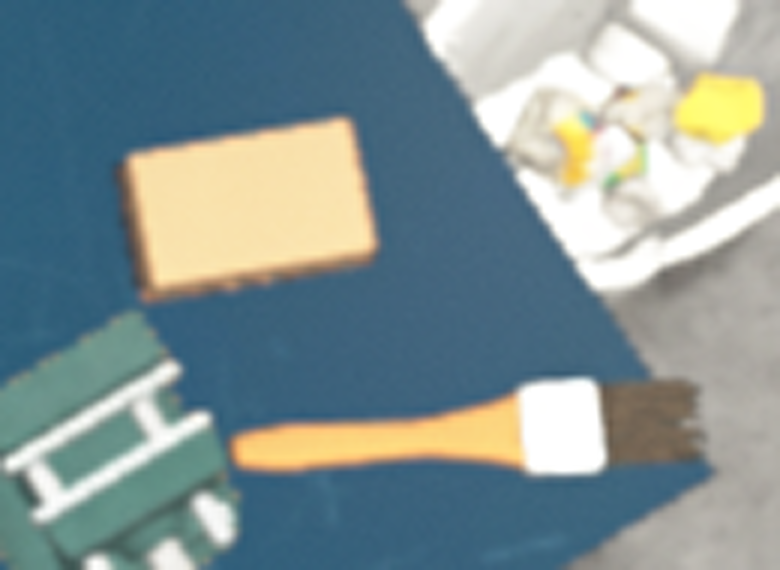

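View pics/c_box.png

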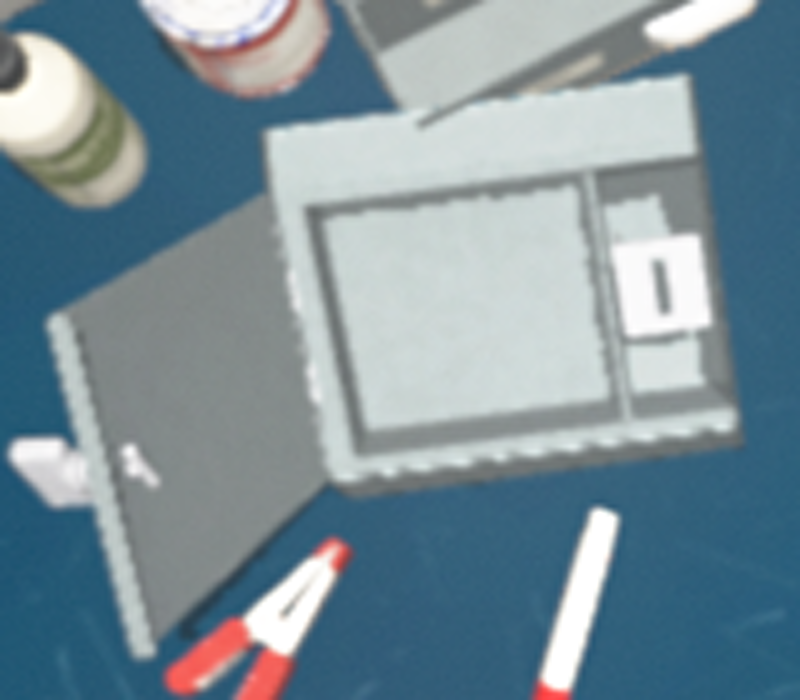

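View pics/c_box_s.png

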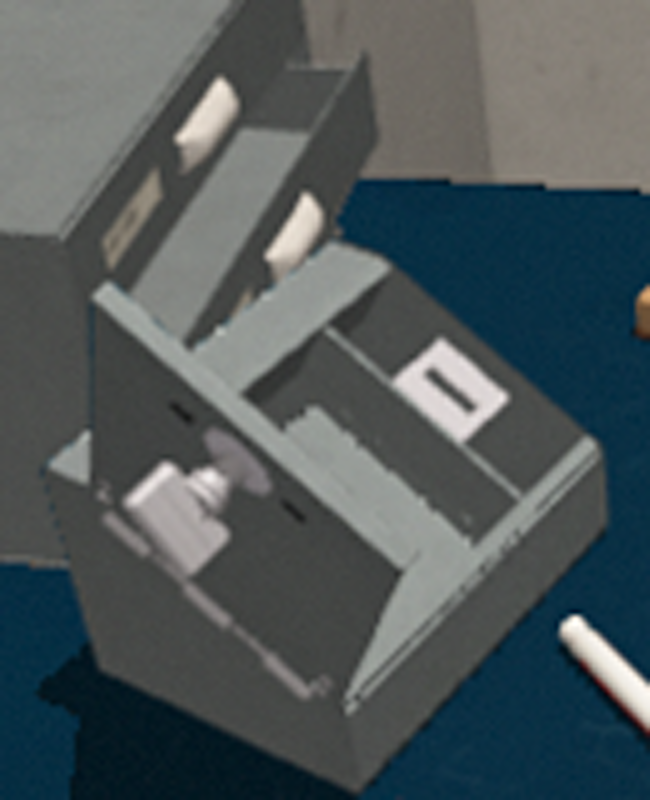

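View pics/c_blk_s.png

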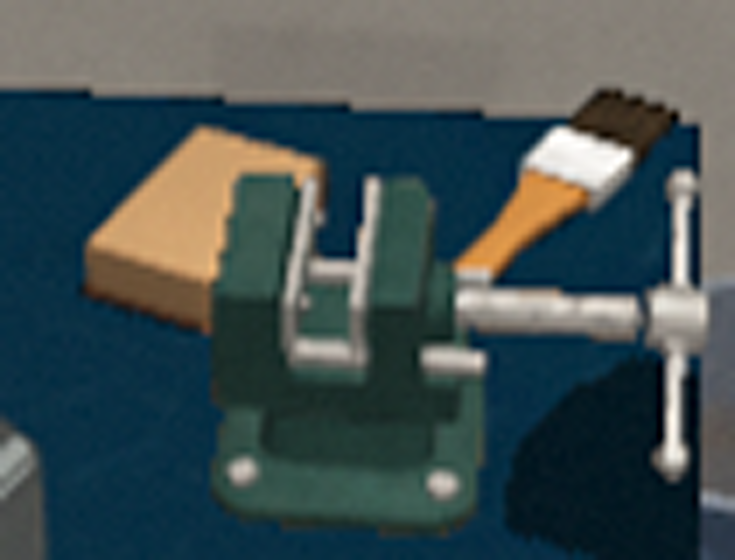

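```bash
cat > fit.py <<'E'
from h import *
a=np.load('pics/top0.npz'); X=cloud('top',a['d']); im=a['im']
b=np.load('pics/scene0.npz'); Xs=cloud('scene',b['d'])
# floor plane normal from bay interior points in top view
from numpy.linalg import svd
def plane(p):
    c=np.median(p,0)
    for _ in range(5):
        q=p-c; k=np.ones(len(p),bool)
        for _ in range(4):
            m=q[k].mean(0); n=svd(q[k]-m,full_matrices=False)[2][2]; k=np.abs((q-m)@n)<.003
    return n*np.sign(n[2]), (c+m), k.mean()
fl=X[143:178,222:266].reshape(-1,3); n,c,k=plane(fl[np.isfinite(fl[:,0])]); print('floor n',n.round(4),'c',c.round(4),k,'tilt',np.degrees(np.arccos(n[2])),'yaw',np.degrees(np.arctan2(-n[1],-n[0])))
# box vertical/flat top band z ~0.125
for Y,nm in ((X,'top'),(Xs,'scene')):
    P=Y.reshape(-1,3); k=(np.abs(P[:,2]-.125)<.004)&(P[:,0]>.5)&(P[:,0]<.68)&(P[:,1]>.18)&(P[:,1]<.45)
    print(nm,k.sum(),cv2.minAreaRect((P[k,:2]*1000).astype(np.float32)), P[k,2].mean())
# cover plane from top pixels (185,180) region
cp=X[150:200,176:200].reshape(-1,3); cp=cp[np.isfinite(cp[:,0])]; n2,c2,k2=plane(cp); print('cover n',n2.round(4),c2.round(4),k2)
E
python3 fit.py
```

```text
floor n [-0.4953 -0.06    0.8666] c [0.5234 0.3201 0.0447] 0.8958333333333334 tilt 29.928630896587258 yaw 6.911125529483232
top 1404 ((598.6464233398438, 295.99200439453125), (99.92681884765625, 267.04559326171875), 22.81792640686035) 0.12416495169019316
scene 688 ((604.0758666992188, 293.50238037109375), (222.17030334472656, 146.10289001464844), 88.20584106445312) 0.12457138508263149
cover n [-0.0036 -0.9782  0.2075] [0.4577 0.4126 0.1885] 0.9824120603015075
```

```bash
cat > ortho.py <<'E'
from fit import *
yaw=np.radians(7.2)
Rz=Rn.from_euler('z',yaw).as_matrix(); Rb=Rz@Rn.from_euler('y',-30,degrees=True).as_matrix()
print(Rb.round(3).tolist())
out=[]
o=c
for Y,I in ((X,im),(Xs,b['im'])):
    P=(Y.reshape(-1,3)-o)@Rb
    img=np.zeros((240,300,3),np.uint8); hm=np.full((240,300),-1.)
    # resample: upsample by warping pixel quads: simple splat
    col=I.reshape(-1,3)
    k=np.isfinite(P[:,0])&(P[:,2]>-.03)&(P[:,2]<.06)
    uu=(120-P[:,0]*1000).astype(float); vv=(150-P[:,1]*1000)
    for i in np.where(k)[0]:
        a0,b0=int(uu[i]),int(vv[i])
        if 1<=a0<238 and 1<=b0<298:
            h=P[i,2]
            s=(slice(a0-1,a0+2),slice(b0-1,b0+2))
            mm=hm[s]<h
            hm[s][mm]=h; img[s][mm]=[np.clip((h+.03)*2800,0,255)]*3 if 0 else col[i]
    hv=np.clip((hm+.03)*2700,0,255).astype(np.uint8)
    out.append(np.vstack([img,cv2.applyColorMap(hv,cv2.COLORMAP_JET)]))
o2=np.hstack(out)
for k in range(0,600,50): cv2.line(o2,(k,0),(k,4),(255,255,255),1)
cv2.imwrite('pics/ortho.png',o2[...,::-1])
E
python3 ortho.py
```

```text
floor n [-0.4953 -0.06    0.8666] c [0.5234 0.3201 0.0447] 0.8958333333333334 tilt 29.928630896587258 yaw 6.911125529483232
top 1404 ((598.6464233398438, 295.99200439453125), (99.92681884765625, 267.04559326171875), 22.81792640686035) 0.12416495169019316
scene 688 ((604.0758666992188, 293.50238037109375), (222.17030334472656, 146.10289001464844), 88.20584106445312) 0.12457138508263149
cover n [-0.0036 -0.9782  0.2075] [0.4577 0.4126 0.1885] 0.9824120603015075
[[0.859, -0.125, -0.496], [0.109, 0.992, -0.063], [0.5, 0.0, 0.866]]
```

View pics/ortho.png

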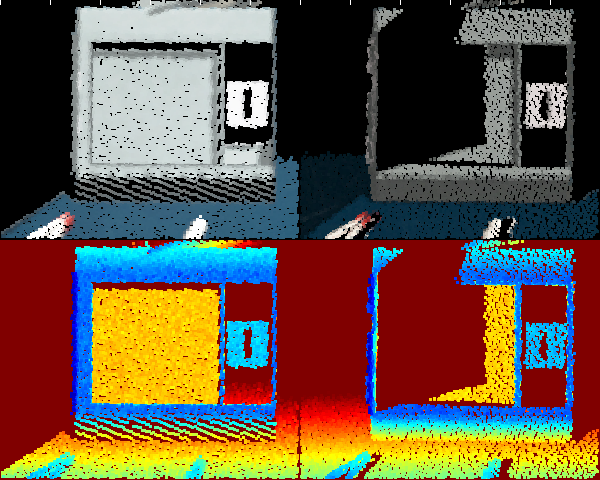

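```bash
cat > geo.py <<'E'
from h import *
YAW=7.2; BO=np.array([0.5234,0.3201,0.0447])
def setbay(yaw=YAW):
    return Rn.from_euler('z',yaw,degrees=True).as_matrix()@Rn.from_euler('y',-30,degrees=True).as_matrix()
RB=setbay()
BO=BO+RB@np.array([.0175,-.006,0])
def bay(p): return BO+RB@np.asarray(p,float)
def cov(th,s,h,x=0):  # s along cover from hinge, h outward of outer face (from hinge plane +3mm)
    d=np.array([0,-np.cos(th),np.sin(th)]); nn=np.array([0,np.sin(th),np.cos(th)])
    return bay(np.array([x,.078,.042])+d*s+nn*(h+.003))
def overlay(name,im,th,fn,box,s,turn=None,psh=0):
    im=cv2.resize(im,None,fx=s,fy=s,interpolation=cv2.INTER_CUBIC)
    def L(P,c,closed=True):
        p=proj(name,np.array(P))*s+(s-1)/2
        cv2.polylines(im,[np.round(p*8).astype(int)],closed,c,1,cv2.LINE_AA,3)
    q=[(1,1),(1,-1),(-1,-1),(-1,1)]
    L([bay([.062*a,.065*b,0]) for a,b in q],(255,0,0))
    L([bay([.062*a,.065*b,.042]) for a,b in q],(255,255,0))
    L([bay([.009*a,-.092+.003*b,.042]) for a,b in q],(0,255,0))
    L([cov(th,.0975+.0975*a,-.003,.07*b) for a,b in q],(255,0,255))
    L([cov(th,.170,h,0) for h in (0,.041-psh)],(0,255,255),False)
    if turn is not None:
        for h in (.019,.041):
            c_=cov(th,.170,h-psh)
            d=np.array([0,-np.cos(th),np.sin(th)]) ; e=np.array([1,0,0])
            # clockwise from outside: at shut, outside view from +z; x up the slope -> turns toward -y (=d at th=0)
            w=np.cos(turn)*e+np.sin(turn)*d; w2=-np.sin(turn)*e+np.cos(turn)*d
            L([c_+RB@(w*.018*a+w2*.005*b) for a,b in q],(0,255,255))
    u0,v0,u1,v1=box
    cv2.imwrite('pics/'+fn+'.png',im[v0*s:v1*s,u0*s:u1*s,::-1])
E
python3 - <<'E'
from geo import *
print(BO)
a=np.load('pics/top0.npz'); b=np.load('pics/scene0.npz')
overlay('top',a['im'],1.81,'ov_t',(150,95,310,235),5,.7); overlay('scene',b['im'],1.81,'ov_s',(180,140,310,280),5,.7)
E
```

```text
[0.53918794 0.31604679 0.05345   ]
```

View pics/ov_t.png

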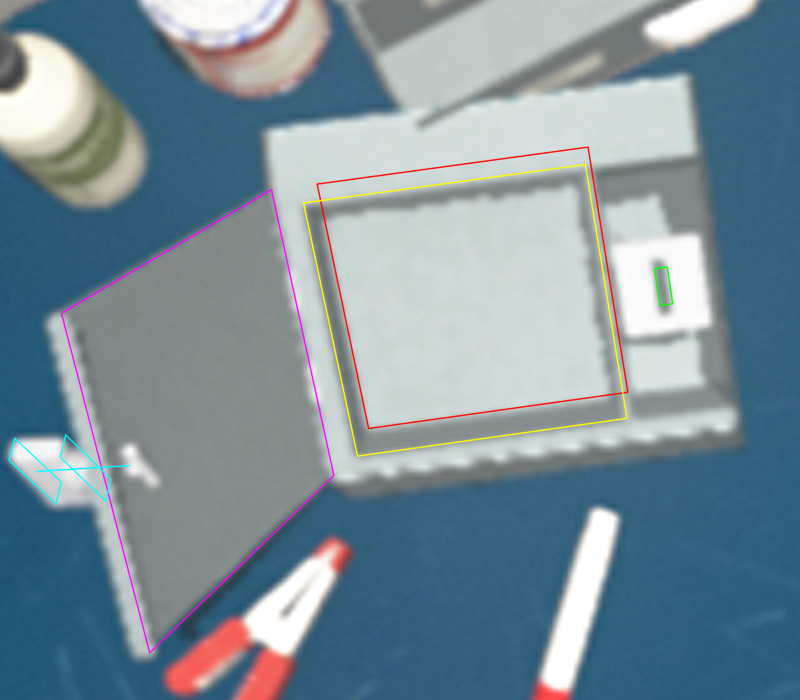

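View pics/ov_s.png

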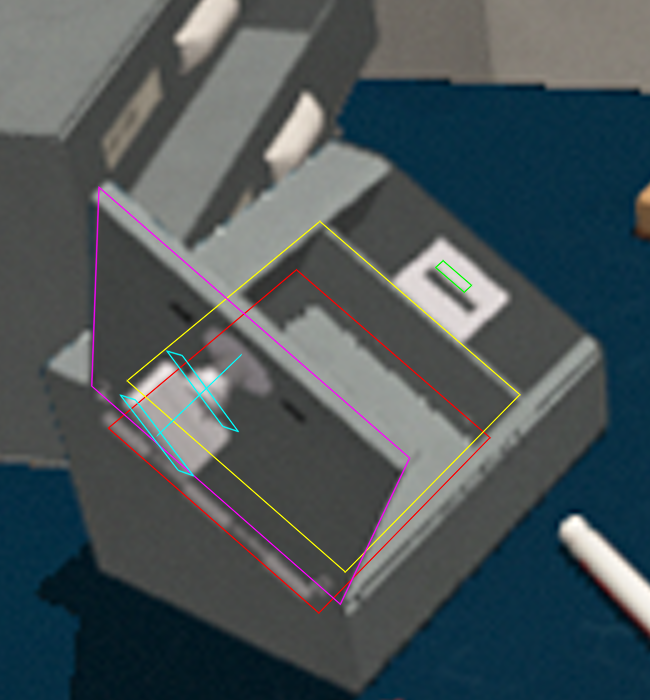

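```bash
cat >> geo.py <<'E'
def quat(z,y):
    z=np.asarray(z,float)/np.linalg.norm(z); y=np.asarray(y,float); y=y-z*(z@y); y/=np.linalg.norm(y)
    return Rn.from_matrix(np.column_stack([np.cross(y,z),y,z])).as_quat()
xb,yb,zb=RB.T
BY=8.8; BP=np.array([0.5405,0.0015])
E
python3 - <<'E'
from geo import *
a=np.load('pics/top0.npz'); X=cloud('top',a['d']); b=np.load('pics/scene0.npz'); Xs=cloud('scene',b['d'])
# obstacles above .06 near block, in block frame
for Y in (X,Xs):
    P=Y.reshape(-1,3); R2=Rn.from_euler('z',BY,degrees=True).as_matrix()[:2,:2]
    q=(P[:,:2]-BP)@R2; k=(P[:,2]>.03)&(np.abs(q)<.13).all(1)&(P[:,2]<.15); 
    if k.sum(): 
        d=np.linalg.norm(q[k],axis=1); i=np.argsort(d)[:3]; print('near blk',q[k][i].round(3),P[k][i].round(3))
for nm,(u,v) in dict(bottle=(160,117),can=(195,92),handle=(290,97)).items():
    print(nm,X[v,u].round(3))
by=np.radians(BY)
def chk(nm,p,z,ys):
    for s in (1,-1):
        try: print(nm,s,np.round(p,3),r.solve_ik(p,quat(z,s*np.array(ys))))
        except Exception as e: print(nm,s,e)
chk('pick',[*BP,.027],[0,0,-1],[np.cos(by),np.sin(by),0])
chk('place jx',bay([0,0,.028]),-zb,xb)
chk('place jy',bay([0,0,.028]),-zb,yb)
al=np.radians(30); tz=-zb*np.cos(al)-yb*np.sin(al)
for th in (1.85,1.2,.6,0):
    p=cov(th,.15,.012,-.045)-tz*.025
    chk('cov%.1f'%th,p,tz,xb); 
for tn in (0,.7,1.6):
    w=np.cos(tn)*yb+np.sin(tn)*xb   # perpendicular to wing; check sign later
    chk('wing%.1f'%tn,cov(0,.17,.021+.025),-zb,w)
E
```

```text
near blk [[-0.053  0.065]
 [-0.053  0.067]
 [-0.058  0.063]] [[0.478 0.057 0.091]
 [0.478 0.06  0.091]
 [0.473 0.055 0.091]]
near blk [[-0.058  0.066]
 [-0.063  0.063]
 [-0.056  0.072]] [[0.473 0.058 0.092]
 [0.469 0.054 0.092]
 [0.474 0.064 0.095]]
bottle [0.613 0.505 0.109]
can [0.689 0.436 0.073]
handle [0.656 0.202 0.113]
pick 1 [0.54  0.002 0.027] [-1.39049831e-01  6.11140881e-01  1.71455125e+00 -4.44089210e-16
  8.15900527e-01 -2.92638805e-01]
pick -1 [0.54  0.002 0.027] [-1.39049831e-01  6.11140881e-01  1.71455125e+00 -4.44089210e-16
  8.15900527e-01  2.84895385e+00]
place jx 1 [0.525 0.314 0.078] [ 0.5117043   0.50783739  1.90166798 -0.67677176  0.3053251   0.99221642]
place jx -1 [0.525 0.314 0.078] [ 0.5117043   0.50783739  1.90166798 -0.67677176  0.3053251  -2.14937624]
place jy 1 [0.525 0.314 0.078] [ 0.5117043   0.50783739  1.90166798 -0.67677176  0.3053251  -0.57857991]
place jy -1 [0.525 0.314 0.078] [ 0.5117043   0.50783739  1.90166798 -0.67677176  0.3053251   2.56301274]
cov1.9 1 [0.381 0.444 0.207] [ 1.07967387  0.61092464  1.3663497  -0.70756092  1.41825613  1.3020
[... 657 characters left out ...]
[ 0.73643412  0.56819207  1.83996431 -0.96929363  0.92396015 -1.7008473 ]
wing0.0 1 [0.506 0.219 0.132] [ 0.32779816  0.31120133  2.03290918 -0.3469918   0.29963898 -1.06247838]
wing0.0 -1 [0.506 0.219 0.132] [ 0.32779816  0.31120133  2.03290918 -0.3469918   0.29963898  2.07911427]
wing0.7 1 [0.506 0.219 0.132] [ 0.32779816  0.31120133  2.03290918 -0.3469918   0.29963898 -0.36247838]
wing0.7 -1 [0.506 0.219 0.132] [ 0.32779816  0.31120133  2.03290918 -0.3469918   0.29963898  2.77911427]
wing1.6 1 [0.506 0.219 0.132] [ 0.32779816  0.31120133  2.03290918 -0.3469918   0.29963898  0.53752162]
wing1.6 -1 [0.506 0.219 0.132] [ 0.32779816  0.31120133  2.03290918 -0.3469918   0.29963898 -2.60407103]
```

Run:
```python
from geo import *
for h in (.028,.06,.1,.15,.2): print('place',h,np.round(r.solve_ik(bay([0,0,h]),quat(-zb,xb)),3), np.round(r.solve_ik(bay([0,0,h]),quat([0,0,-1],xb)),3))
for h in (.03,.046,.07,.1,.15): print('wing',h,r.solve_ik(cov(0,.17,h),quat(-zb,yb)))
for al in (20,30,40):
  al=np.radians(al)
  for x in (-.045,.0,.045):
    tz=-zb*np.cos(al)-yb*np.sin(al)
    print(al,x,[ (lambda q: None if q is None else np.round(q[3:5],2))(r.solve_ik(cov(t,.15,.012,x)-tz*.025,quat(tz,xb))) for t in (1.85,1.2,.6,0)])
```

```text
place 0.028 [ 0.512  0.508  1.902 -0.677  0.305  0.992] [ 0.414  0.645  1.46  -0.     1.037  0.288]
place 0.06 [ 0.525  0.441  1.915 -0.596  0.354  0.917] [ 0.422  0.589  1.479 -0.     1.074  0.296]
place 0.1 [ 0.543  0.358  1.924 -0.515  0.424  0.843] [ 0.432  0.521  1.496 -0.     1.125  0.306]
place 0.15 [ 0.568  0.257  1.922 -0.441  0.524  0.777] [ 0.446  0.438  1.505 -0.     1.199  0.32 ]
place 0.2 [ 0.595  0.162  1.905 -0.391  0.636  0.734] [ 0.46   0.361  1.501 -0.     1.28   0.335]
wing 0.03 None
wing 0.046 [ 0.32779816  0.31120133  2.03290918 -0.3469918   0.29963898 -1.06247838]
wing 0.07 [ 0.33409406  0.25634612  2.03506868 -0.30560306  0.35104448 -1.10162914]
wing 0.1 [ 0.34251593  0.18888474  2.03274927 -0.26708874  0.41983541 -1.13741234]
wing 0.15 [ 0.35810321  0.08092288  2.01658987 -0.22464144  0.54339902 -1.17544788]
0.3490658503988659 -0.045 [array([-0.67,  1.21]), array([-0.71,  1.08]), array([-0.8 ,  0.88]), array([-0.97,  0.7 ])]
0.3490658503988659 0.0 [array([-0.66,  1.24]), array([-0.69,  1.11]), array([-0.76,  0.92]), array([-0.89,  0.74])]
0.3490658503988659 0.045 [array([-0.65,  1.28]), array([-0.67,  1.14]), array([-0.72,  0.95]), array([-0.82,  0.78])]
0.5235987755982988 -0.045 [array([-0.71,  1.42]), array([-0.75,  1.28]), array([-0.84,  1.09]), array([-0.97,  0.92])]
0.5235987755982988 0.0 [array([-0.71,  1.45]), array([-0.75,  1.31]), array([-0.82,  1.12]), array([-0.93,  0.96])]
0.5235987755982988 0.045 [array([-0.72,  1.48]), array([-0.75,  1.34]), array([-0.81,  1.15]), array([-0.89,  0.99])]
0.6981317007977318 -0.045 [array([-0.75,  1.62]), array([-0.78,  1.47]), array([-0.86,  1.29]), array([-0.96,  1.13])]
0.6981317007977318 0.0 [array([-0.77,  1.65]), array([-0.8,  1.5]), array([-0.87,  1.31]), array([-0.95,  1.16])]
0.6981317007977318 0.045 [array([-0.79,  1.68]), array([-0.81,  1.52]), array([-0.87,  1.34]), array([-0.93,  1.2 ])]
```

Run:
```python
from geo import *
by=np.radians(BY); jx=np.array([np.cos(by),np.sin(by),0]); ly=np.array([-np.sin(by),np.cos(by),0])
P=np.array([*BP,0])-ly*.006
q=quat([0,0,-1],jx)
r.reach(P+[0,0,.12],q)
print(r.move_straight(P+[0,0,.027],speed=.12,max_force=15))
command_gripper(.04,50)
s=r.read_state(); print(s['time_s'],s['eef_pos'],s['grip_width'],s['contact_force'])
r.move_straight(P+[0,0,.15],speed=.2)
s=r.read_state(); print(s['time_s'],s['eef_pos'],s['grip_width'],s['contact_force'])
snap('scene','s1')
```

```text
False
3.8333 [ 0.54145734 -0.00443387  0.02710924] 0.039873300995881156 [-0.59989345  0.58234423  1.08809085]
4.6 [ 0.54071086 -0.00432705  0.14906555] 0.03976602269299892 [ 1.25344176  0.0030563  -0.63887788]
```

View pics/s1.png

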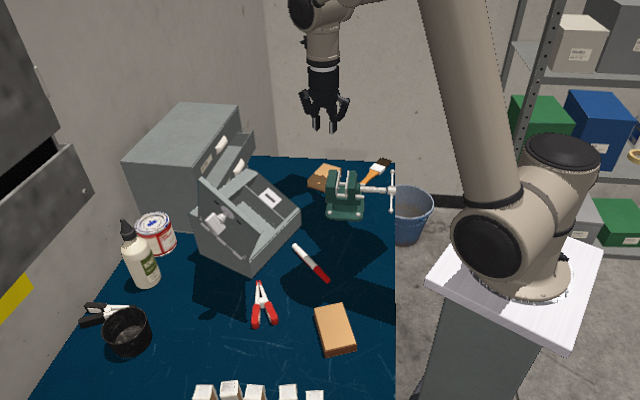

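Run:
```python
from geo import *
im,d=snap('top','t1')
X=cloud('top',d); c=im.astype(int)
x=X[125:195,330:410].reshape(-1,3); c=c[125:195,330:410].reshape(-1,3)
k=(x[:,2]>.015)&(x[:,2]<.032)&(c[:,0]-c[:,2]>40); print(k.sum(),cv2.minAreaRect((x[k,:2]*1000).astype(np.float32)))
s=r.read_state(); print(Rn.from_quat(s['eef_rot']).as_matrix().round(3))
crop(im,300,90,440,215,'c_t1',5)
b=np.load('pics/s1.npz')['im']; crop(b,270,60,400,230,'c_s1',4)
```

```text
414 ((536.9295654296875, 22.081531524658203), (57.72382354736328, 54.33154296875), 8.523890495300293)
[[-0.153  0.988 -0.003]
 [ 0.988  0.153  0.   ]
 [ 0.001 -0.003 -1.   ]]
```

View pics/c_t1.png

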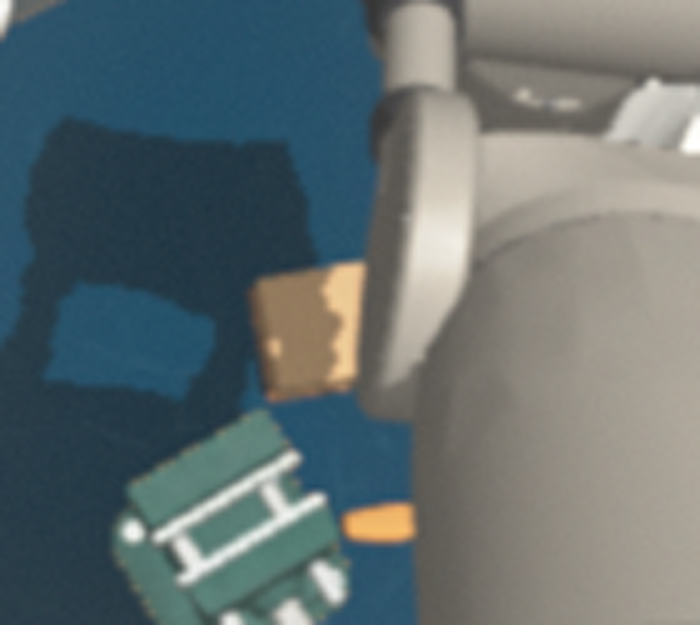

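View pics/c_s1.png

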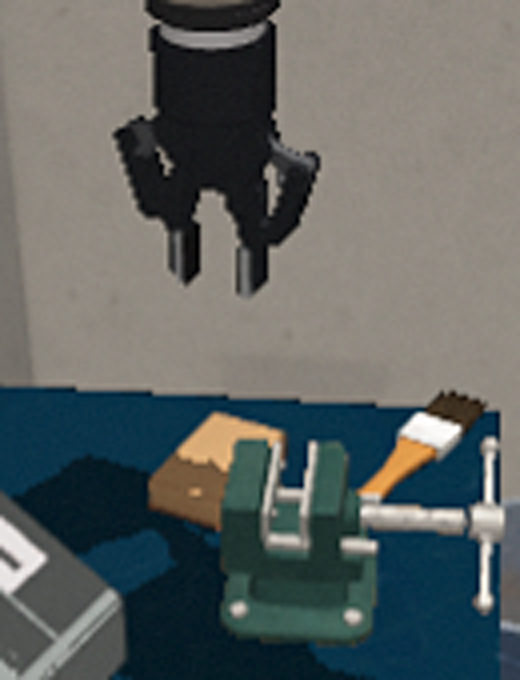

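Run:
```python
from geo import *
b=np.load('pics/s1.npz'); X=cloud('scene',b['d'])
P=X[60:140,290:360].reshape(-1,3); P=P[np.isfinite(P[:,0])]
k=(P[:,0]<.7)&(P[:,2]<.25)&(np.abs(P[:,1])<.15); P=P[k]
for z in np.arange(.08,.25,.01):
    m=(P[:,2]>z)&(P[:,2]<z+.01)
    if m.sum(): print(round(z,2),m.sum(),P[m].min(0).round(3),P[m].max(0).round(3))
```

```text
0.15 19 [ 0.512 -0.009  0.152] [0.565 0.012 0.16 ]
0.16 52 [ 0.506 -0.011  0.16 ] [0.572 0.014 0.17 ]
0.17 51 [ 0.506 -0.013  0.17 ] [0.571 0.012 0.18 ]
0.18 61 [ 0.506 -0.013  0.18 ] [0.572 0.014 0.19 ]
0.19 50 [ 0.501 -0.012  0.19 ] [0.583 0.016 0.2  ]
0.2 126 [ 0.485 -0.022  0.2  ] [0.59  0.018 0.21 ]
0.21 113 [ 0.483 -0.025  0.21 ] [0.594 0.018 0.22 ]
0.22 142 [ 0.479 -0.025  0.22 ] [0.596 0.02  0.23 ]
0.23 135 [ 0.476 -0.025  0.23 ] [0.598 0.019 0.24 ]
0.24 158 [ 0.472 -0.022  0.24 ] [0.602 0.02  0.25 ]
```

Run:
```python
from geo import *
s=r.read_state(); R=Rn.from_quat(s['eef_rot']).as_matrix(); p=np.array(s['eef_pos'])
print(p,s['grip_width'])
b=np.load('pics/s1.npz')['im'].copy()
for dz in (0,.012,.025): 
    for dy in (-.02,.02): print(dz,dy,proj('scene',p+R@[0,dy,dz]).round(1), proj('top',p+R@[0,dy,dz]).round(1))
im,d=snap('scene','s2'); crop(im,290,80,360,140,'c_s2',8)
```

```text
[ 0.54046838 -0.00428681  0.14839259] 0.0401963717436834
0 -0.02 [[330.8 134.6]] [[384.  147.2]]
0 0.02 [[317.5 131.3]] [[380.5 130.1]]
0.012 -0.02 [[330.9 138.6]] [[383.1 148.6]]
0.012 0.02 [[317.7 135.3]] [[379.6 131.7]]
0.025 -0.02 [[331.  142.9]] [[382.1 150.2]]
0.025 0.02 [[317.8 139.5]] [[378.7 133.5]]
```

View pics/c_s2.png

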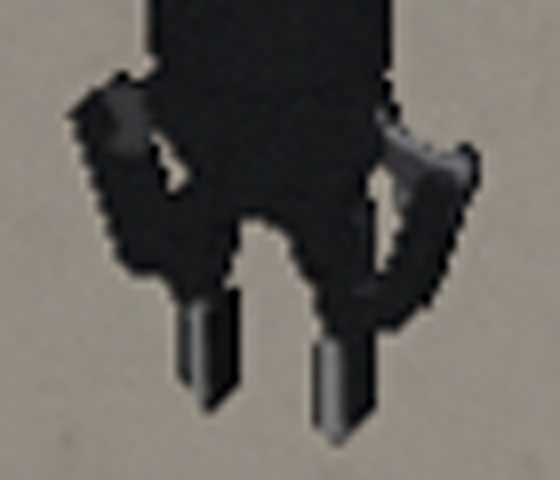

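Run:
```python
from geo import *
by=np.radians(BY); jx=np.array([np.cos(by),np.sin(by),0]); ly=np.array([-np.sin(by),np.cos(by),0])
P=np.array([*BP,0])-ly*.006
command_gripper(.085)
r.move_straight(P+[0,0,.035],speed=.15,max_force=10)
print(r.read_state()['eef_pos'])
try: print(r.move_straight(P+[0,0,-.02],speed=.03,max_force=6))
except Exception as e: print(repr(e))
s=r.read_state(); print(s['time_s'],s['eef_pos'],s['grip_width'],s['contact_force'])
im,d=snap('scene','s3'); crop(im,270,100,400,230,'c_s3',5)
```

```text
[ 0.54203599 -0.00450971  0.03572725]
True
7.7083 [ 0.54140126 -0.00442797 -0.01598315] 0.08516441078246217 [-1.82661861  0.25756229  6.27578831]
```

View pics/c_s3.png

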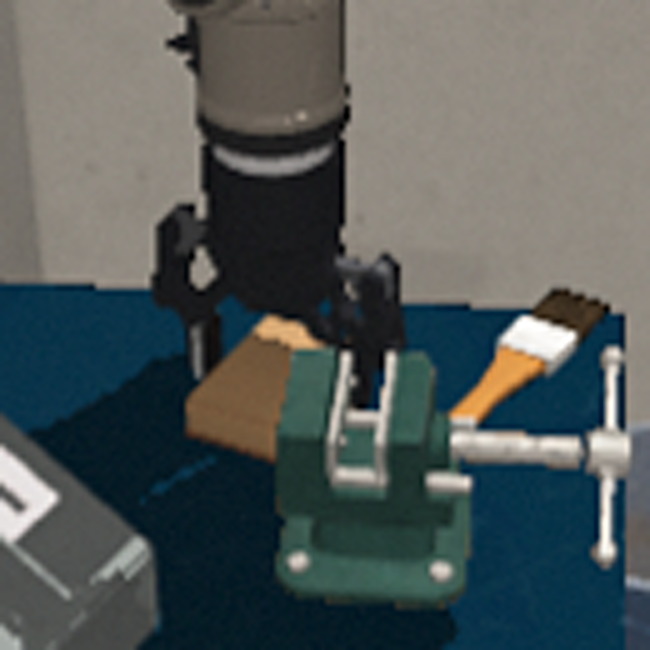

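Run:
```python
from geo import *
by=np.radians(BY); jx=np.array([np.cos(by),np.sin(by),0]); ly=np.array([-np.sin(by),np.cos(by),0])
P=np.array([*BP,0])-ly*.006
r.move_straight(P+[0,0,-.004],speed=.08)
command_gripper(.04,60)
s=r.read_state(); print(s['time_s'],s['eef_pos'],s['grip_width'],s['contact_force'])
r.move_straight(P+[0,0,.14],speed=.2)
s=r.read_state(); print(s['time_s'],s['eef_pos'],s['grip_width'],s['contact_force'])
im,d=snap('scene','s4'); crop(im,270,60,400,190,'c_s4',5)
X=cloud('scene',d); R=Rn.from_quat(s['eef_rot']).as_matrix(); p=np.array(s['eef_pos'])
P=X[60:190,270:400].reshape(-1,3); I=im[60:190,270:400].reshape(-1,3).astype(int)
k=(I[:,0]-I[:,2]>40)&(P[:,2]>.08); Q=P[k]; print(len(Q),Q.min(0).round(3),Q.max(0).round(3))
```

```text
8.425 [ 0.54143976 -0.00442424 -0.00397066] 0.05883394906580513 [-0.4704395  -0.6085505   3.08497917]
9.2917 [ 0.54054343 -0.00432286  0.13880312] 0.05853206393476877 [-0.2876296   0.37417321 -1.36352212]
540 [ 0.501 -0.05   0.144] [0.572 0.058 0.196]
```

View pics/c_s4.png

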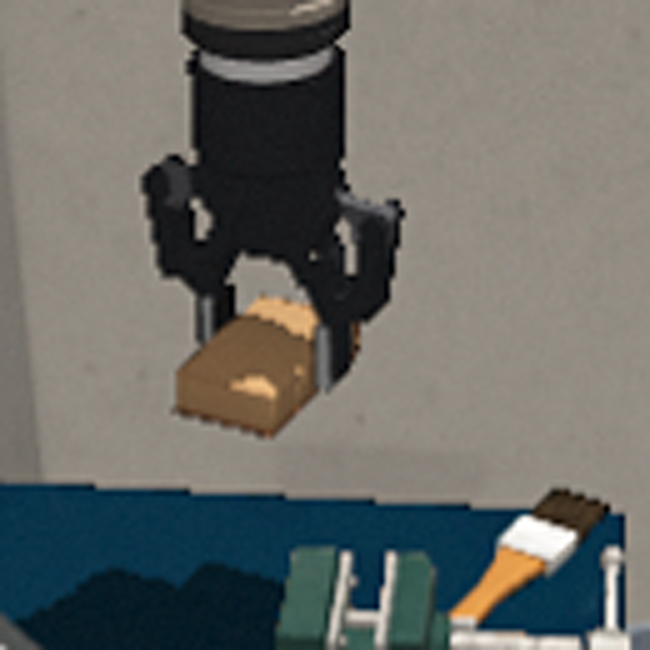

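Run:
```python
from geo import *
def tz(lx,ly): # body lean direction (deg) toward +x,+y of bay
    b=zb+np.tan(np.radians(lx))*xb+np.tan(np.radians(ly))*yb; return -b/np.linalg.norm(b)
def g(p,z,y):
    q=r.solve_ik(p,quat(z,y)); return None if q is None else q[3:6].round(2)
for h in (.013,.02,.027):
  for l in [(0,0),(3,0),(5,0),(8,0),(0,5),(0,10),(0,-5),(0,-10),(5,5),(5,-5),(7,3),(7,-3)]:
    z=tz(*l); print('wing',h,l,g(cov(0,.17,h),z,yb))
for h in (-.004,.0,.005):
  for l in [(0,0),(3,0),(5,0),(0,5),(0,-5),(4,4),(4,-4)]:
    z=tz(*l); print('place',h,l,g(bay([0,0,h]),z,xb),g(bay([0,0,h])-.028*0,z,yb), g(bay([-.02,0,h]),z,xb), g(bay([0,-.02,h]),z,xb))
```

```text
wing 0.013 (0, 0) None
wing 0.013 (3, 0) [-0.28  0.32 -1.14]
wing 0.013 (5, 0) [-0.21  0.37 -1.2 ]
wing 0.013 (8, 0) [-0.15  0.45 -1.27]
wing 0.013 (0, 5) [-0.72  0.33 -0.65]
wing 0.013 (0, 10) [-0.85  0.44 -0.48]
wing 0.013 (0, -5) None
wing 0.013 (0, -10) None
wing 0.013 (5, 5) [-0.45  0.44 -0.93]
wing 0.013 (5, -5) [ 0.11  0.34 -1.56]
wing 0.013 (7, 3) [-0.31  0.46 -1.09]
wing 0.013 (7, -3) [-0.01  0.4  -1.43]
wing 0.02 (0, 0) None
wing 0.02 (3, 0) [-0.27  0.33 -1.15]
wing 0.02 (5, 0) [-0.21  0.38 -1.21]
wing 0.02 (8, 0) [-0.15  0.47 -1.27]
wing 0.02 (0, 5) [-0.69  0.34 -0.68]
wing 0.02 (0, 10) [-0.83  0.45 -0.5 ]
wing 0.02 (0, -5) None
wing 0.02 (0, -10) None
wing 0.02 (5, 5) [-0.44  0.45 -0.94]
wing 0.02 (5, -5) [ 0.1   0.35 -1.56]
wing 0.02 (7, 3) [-0.3   0.47 -1.1 ]
wing 0.02 (7, -3) [-0.01  0.42 -1.43]
wing 0.027 (0, 0) None
wing 0.027 (3, 0) [-0.26  0.34 -1.16]
wing 0.027 (5, 0) [-0.2   0.4  -1.21]
wing 0.027 (8, 0) [-0.15  0.48 -1.27]
wing 0.027 (0, 5) [-0.67  0.35 -0.7 ]
wing 0.027 (0, 10) [-0.81  0.46 -0.52]
wing 0.027 (0, -5) None
wing 0.027 (0, -10) None
wing 0.027 (5, 
[... 1003 characters left out ...]
-5) None None None None
place 0.0 (4, 4) [-0.6   0.43  0.93] [-0.6   0.43 -0.64] [-0.67  0.4   1.02] [-0.6  0.4  0.9]
place 0.0 (4, -4) None None None None
place 0.005 (0, 0) None None None None
place 0.005 (3, 0) [-0.52  0.33  0.83] [-0.52  0.33 -0.75] [-0.61  0.3   0.93] [-0.5   0.31  0.78]
place 0.005 (5, 0) [-0.41  0.38  0.72] [-0.41  0.38 -0.86] [-0.48  0.34  0.8 ] [-0.39  0.35  0.66]
place 0.005 (0, 5) [-0.85  0.39  1.19] [-0.85  0.39 -0.38] [-0.94  0.37  1.31] [-0.87  0.36  1.18]
place 0.005 (0, -5) None None None None
place 0.005 (4, 4) [-0.59  0.43  0.92] [-0.59  0.43 -0.65] [-0.66  0.4   1.01] [-0.59  0.41  0.89]
place 0.005 (4, -4) [-0.26  0.29  0.53] [-0.26  0.29 -1.04] None None
```

```bash
cat >> geo.py <<'E'
def tz(lx,ly=0):
    b=zb+np.tan(np.radians(lx))*xb+np.tan(np.radians(ly))*yb; return -b/np.linalg.norm(b)
def st(s=None):
    s=r.read_state(); print('t',round(s['time_s'],2),'p',np.round(s['eef_pos'],4),'g',round(s['grip_width'],4),'F',np.round(s['contact_force'],1),'M',np.round(s['torque'],2)); return s
E
python3 - <<'E'
from geo import *
s=r.read_state(); p=np.array(s['eef_pos'])
r.move_straight(p+[0,0.03,.07],speed=.25)
r.reach(bay([0,-.006,.13]),quat(tz(4),xb))
st(); im,d=snap('scene','s5'); crop(im,170,40,330,200,'c_s5',4)
im,d=snap('top','t5'); crop(im,180,80,340,220,'c_t5',5)
E
```

```text
t 10.9 p [0.476  0.3011 0.1656] g 0.059 F [ 0.2 -0.3  0.2] M [-0.07  0.26 -0.  ]
```

View pics/c_s5.png

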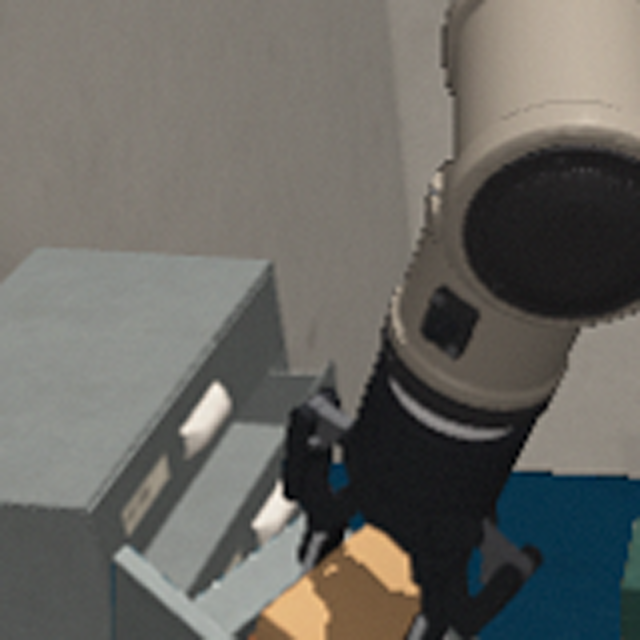

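View pics/c_t5.png

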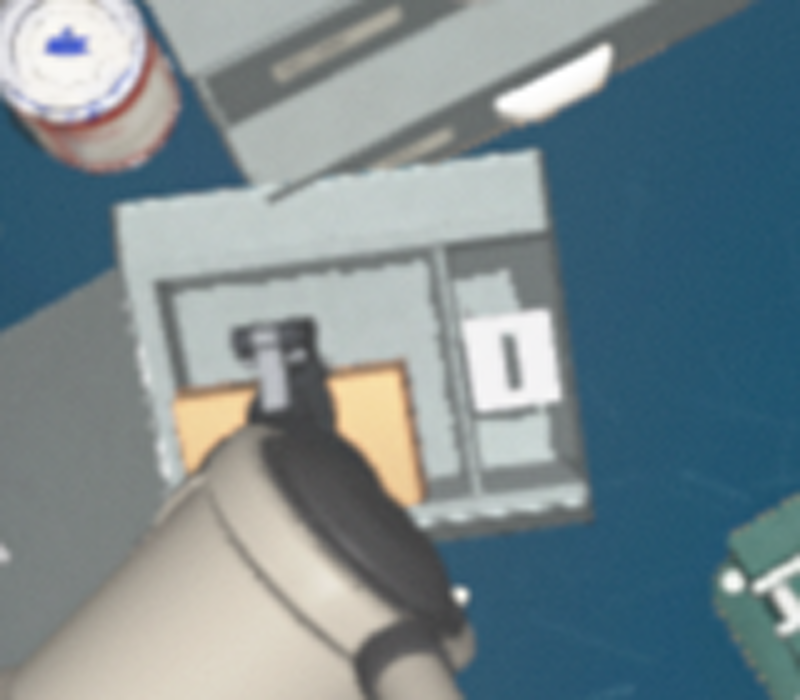

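Run:
```python
from geo import *
s=r.read_state(); R=Rn.from_quat(s['eef_rot']).as_matrix(); p=np.array(s['eef_pos'])
for n,f,(u0,v0,u1,v1) in (('top','t5',(205,145,275,185)),('scene','s5',(170,140,330,260))):
    a=np.load('pics/%s.npz'%f); X=cloud(n,a['d'])[v0:v1,u0:u1].reshape(-1,3); I=a['im'][v0:v1,u0:u1].reshape(-1,3).astype(int)
    k=(I[:,0]-I[:,2]>45)&np.isfinite(X[:,0])&(X[:,2]>.08); Q=(X[k]-p)@R; B=(X[k]-BO)@RB
    print(n,k.sum(),'tool',np.percentile(Q,[1,50,99],axis=0).round(4).tolist(),'bay',np.percentile(B,[1,50,99],axis=0).round(4).tolist())
```

```text
top 507 tool [[-0.0426, -0.0256, -0.1384], [-0.0235, 0.0148, -0.0264], [0.0528, 0.0329, -0.0103]] bay [[-0.0231, -0.0498, 0.1377], [0.0176, -0.0307, 0.1552], [0.0388, 0.0456, 0.2664]]
scene 1089 tool [[-0.0295, -0.0304, -0.077], [0.0268, -0.0003, -0.0275], [0.0579, 0.027, -0.0067]] bay [[-0.0279, -0.0367, 0.1352], [0.0024, 0.0196, 0.1569], [0.0294, 0.0506, 0.207]]
```

Run:
```python
from geo import *
r.move_straight(bay([0,-.006,.02]),speed=.12,max_force=12)
print(r.move_straight(bay([0,-.006,-.004]),speed=.03,max_force=5)); st()
command_gripper(.074); st()
r.move_straight(bay([0,-.006,.16])+zb*0,speed=.2); st()
im,d=snap('top','t6'); crop(im,180,80,340,220,'c_t6',5)
```

```text
True
t 12.73 p [0.5403 0.3101 0.0526] g 0.059 F [-1.7 -0.5  4.5] M [-0.19 -0.04 -0.09]
t 13.03 p [0.5396 0.3097 0.0516] g 0.0737 F [0.1 0.8 1.1] M [-0.08  0.18  0.06]
t 13.99 p [0.4604 0.2998 0.1912] g 0.0738 F [ 0.  -0.3  0.2] M [-0.06  0.23 -0.02]
```

View pics/c_t6.png

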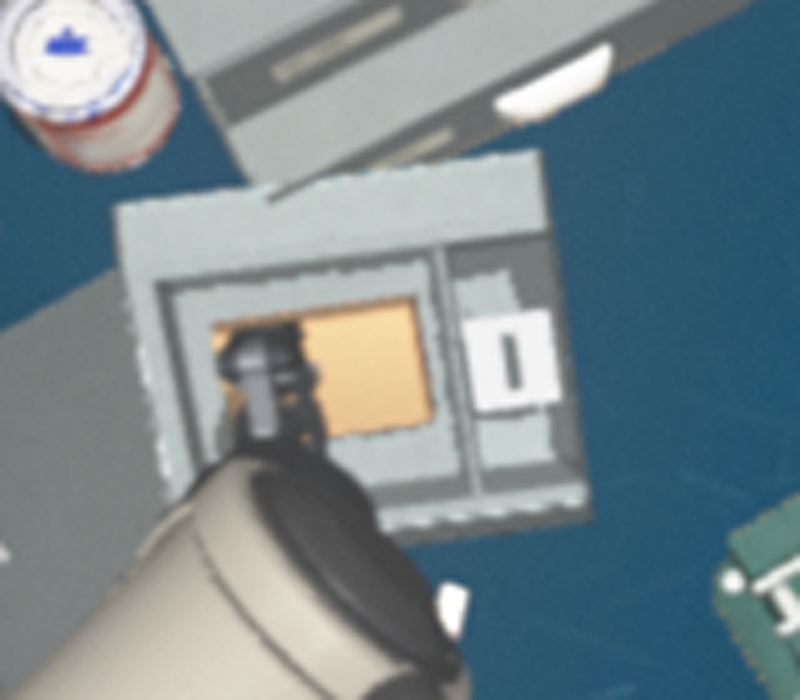

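```bash
cat >> geo.py <<'E'
TIP=-.003
def pushpose(th,s=.165,x=.045,al=30,lx=5,gap=0,w=.011):
    z=tz(lx,np.degrees(np.tan(np.radians(al)))*0+al); q=quat(z,xb); R=Rn.from_quat(q).as_matrix()
    nn=RB@np.array([0,np.sin(th),np.cos(th)])
    st_=w*abs(R[:,0]@nn)+.0145*abs(R[:,1]@nn)
    return cov(th,s,st_+gap,x)-z*TIP, q
E
python3 - <<'E'
from geo import *
q0=None
for al,lx in ((30,5),(30,10),(25,10),(20,10)):
    print(al,lx)
    for th in (1.95,1.81,1.4,1.,.6,.3,0): 
        p,q=pushpose(th,al=al,lx=lx,gap=0); j=r.solve_ik(p,q); print(th,p.round(3),None if j is None else j.round(2))
for y,z in ((0,.27),(.24,.27)):
    j=r.solve_ik(bay([.045,y,z]),pushpose(1)[1]);print(bay([.045,y,z]).round(3),None if j is None else j.round(2))
p,q=pushpose(1.81,gap=.05); print(p,r.solve_ik(p,q))
E
```

```text
30 5
1.95 [0.466 0.459 0.238] [ 0.96  0.69  1.1  -0.65  1.52  1.08]
1.81 [0.464 0.437 0.246] [ 0.94  0.64  1.16 -0.66  1.49  1.08]
1.4 [0.469 0.368 0.253] [ 0.87  0.53  1.34 -0.67  1.4   1.07]
1.0 [0.487 0.304 0.234] [ 0.77  0.48  1.49 -0.71  1.27  1.06]
0.6 [0.517 0.256 0.194] [ 0.67  0.49  1.59 -0.75  1.12  1.07]
0.3 [0.541 0.236 0.158] [ 0.61  0.54  1.62 -0.79  1.03  1.09]
0 [0.565 0.23  0.118] [ 0.58  0.61  1.62 -0.83  0.96  1.13]
30 10
1.95 [0.466 0.459 0.238] [ 0.93  0.7   1.04 -0.59  1.58  1.04]
1.81 [0.464 0.437 0.246] [ 0.91  0.66  1.1  -0.59  1.55  1.03]
1.4 [0.468 0.369 0.253] [ 0.84  0.55  1.28 -0.61  1.45  1.01]
1.0 [0.487 0.305 0.235] [ 0.74  0.49  1.43 -0.63  1.33  0.99]
0.6 [0.516 0.256 0.195] [ 0.65  0.5   1.53 -0.67  1.18  0.99]
0.3 [0.54  0.237 0.158] [ 0.59  0.55  1.56 -0.7   1.09  1.  ]
0 [0.564 0.23  0.119] [ 0.56  0.63  1.56 -0.74  1.03  1.03]
25 10
1.95 [0.466 0.459 0.238] [ 0.91  0.65  1.11 -0.54  1.48  1.01]
1.81 [0.464 0.437 0.246] [ 0.89  0.61  1.16 -0.55  1.46  1.  ]
1.4 [0.468 0.369 0.253] [ 0.82  0.5   1.33 -0.56  1.37  0.97]
1.0 [0.487 0.306 0.235] [ 0
[... 183 characters left out ...]
0.53  0.59  1.6  -0.68  0.94  0.96]
20 10
1.95 [0.466 0.459 0.238] [ 0.89  0.6   1.17 -0.49  1.39  0.98]
1.81 [0.464 0.437 0.246] [ 0.87  0.56  1.22 -0.5   1.37  0.97]
1.4 [0.468 0.37  0.253] [ 0.79  0.46  1.38 -0.5   1.29  0.92]
1.0 [0.486 0.307 0.235] [ 0.68  0.41  1.51 -0.52  1.17  0.87]
0.6 [0.515 0.258 0.196] [ 0.58  0.42  1.61 -0.55  1.03  0.84]
0.3 [0.541 0.237 0.157] [ 0.52  0.48  1.64 -0.58  0.93  0.84]
0 [0.565 0.231 0.117] [ 0.49  0.55  1.63 -0.61  0.85  0.86]
[0.444 0.304 0.31 ] [ 0.82  0.36  1.45 -0.67  1.42  1.  ]
[0.414 0.542 0.31 ] [ 1.08  0.77  0.75 -0.65  1.81  1.02]
[0.46383015 0.48558345 0.23568738] [ 0.9799161   0.73501934  1.01676285 -0.64816889  1.56252491  1.07981799]
```

Run:
```python
from geo import *
q=pushpose(1)[1]
command_gripper(0.0)
r.move_straight(bay([.02,-.006,.24]),speed=.25)
r.reach(bay([.045,.03,.28]),q)
r.move_straight(bay([.045,.22,.28]),speed=.25)
p,_=pushpose(1.81,gap=.045)
print(r.move_straight(p,speed=.15,max_force=10)); st()
im,d=snap('scene','s7'); crop(im,120,60,330,280,'c_s7',3)
im,d=snap('top','t7'); crop(im,120,80,300,240,'c_t7',4)
```

```text
False
t 17.63 p [0.4639 0.481  0.2379] g 0.0002 F [-0.3  0.2  0.7] M [ 0.18  0.24 -0.04]
```

View pics/c_s7.png

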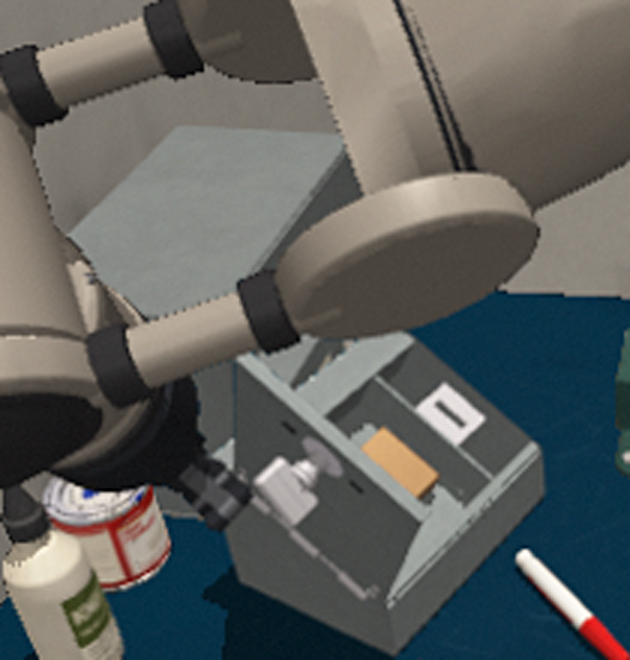

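View pics/c_t7.png

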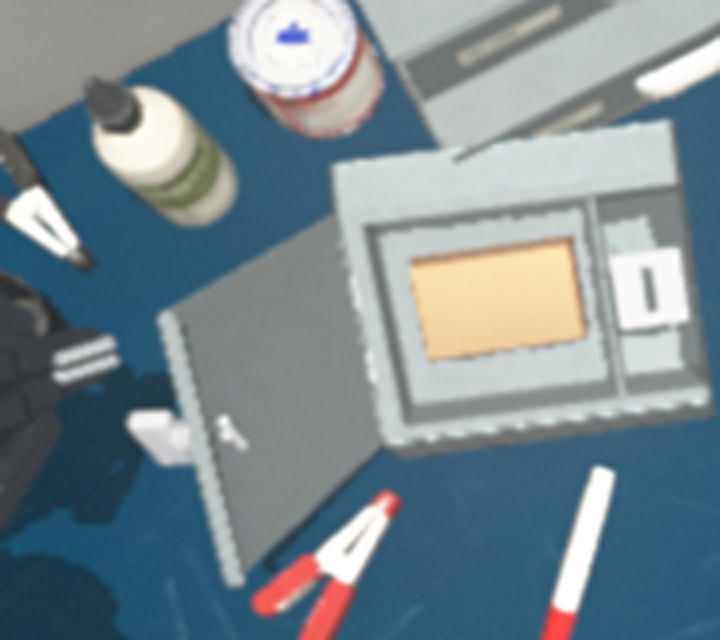

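Run:
```python
from geo import *
for th in (1.75,1.45,1.15,.85,.6,.4,.25,.12,.05):
    p,q=pushpose(th,gap=-.001)
    h=r.move_straight(p,speed=.12,max_force=25)
    s=r.read_state(); print(th,h,np.round(s['contact_force'],1),round(s['time_s'],2))
    if h: break
im,d=snap('top','t8'); crop(im,180,80,340,220,'c_t8',5)
im,d=snap('scene','s8'); crop(im,150,100,330,280,'c_s8',4)
```

```text
1.75 False [-0.7 -0.5  0.7] 18.35
1.45 False [ 0.3 -0.1  0.5] 18.93
1.15 False [-0.5  0.5  1.4] 19.51
0.85 False [-0.3 -0.2  0.3] 20.09
0.6 False [0.1 0.4 1. ] 20.61
0.4 False [-0.3  1.   0.4] 21.02
0.25 False [-0.4  0.6  0.4] 21.37
0.12 False [-0.4 -0.2 -0.2] 21.68
0.05 False [-0.9 -0.  -0.7] 21.93
```

View pics/c_t8.png

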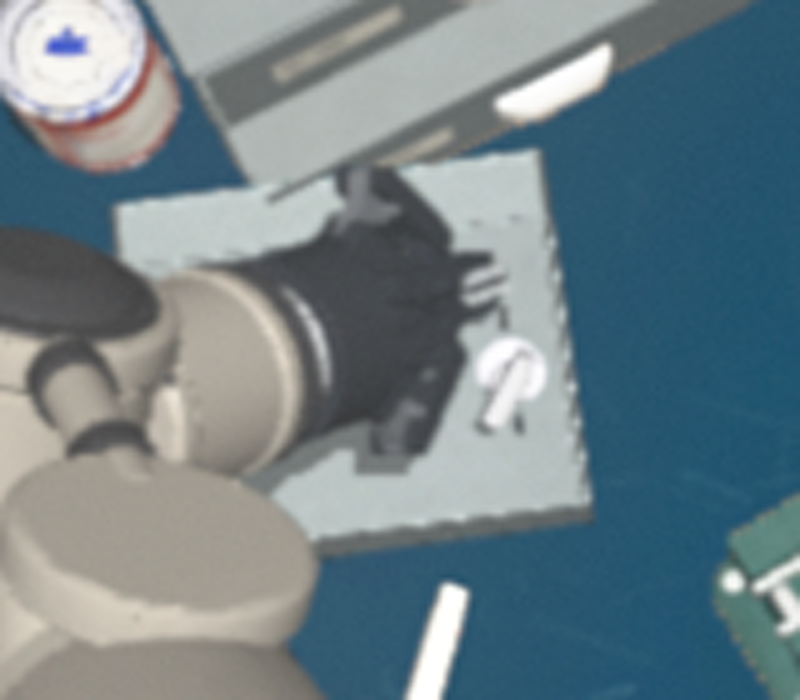

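View pics/c_s8.png

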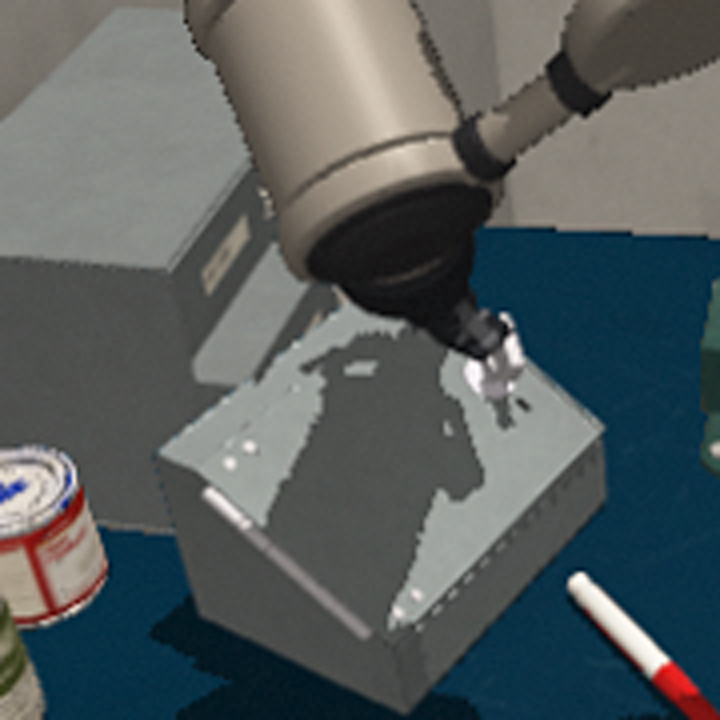

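Run:
```python
from geo import *
p,q=pushpose(-.04,gap=-.001)
print(r.move_straight(p,speed=.04,max_force=12)); st()
p,q=pushpose(0,gap=.03)
r.move_straight(p,speed=.15)
# retreat up/left away, view
r.move_straight(p+zb*.10+yb*.12-xb*.03,speed=.25); st()
im,d=snap('top','t9'); crop(im,180,80,340,220,'c_t9',5)
im,d=snap('scene','s9'); crop(im,150,100,330,280,'c_s9',4)
```

```text
True
t 22.35 p [0.5658 0.2306 0.1171] g 0.0001 F [-7.8  0.9 10.3] M [-0.28  0.34 -0.38]
t 23.5 p [0.4594 0.3369 0.2146] g -0.0001 F [ 0.2 -0.7 -0.5] M [0.21 0.18 0.01]
```

View pics/c_t9.png

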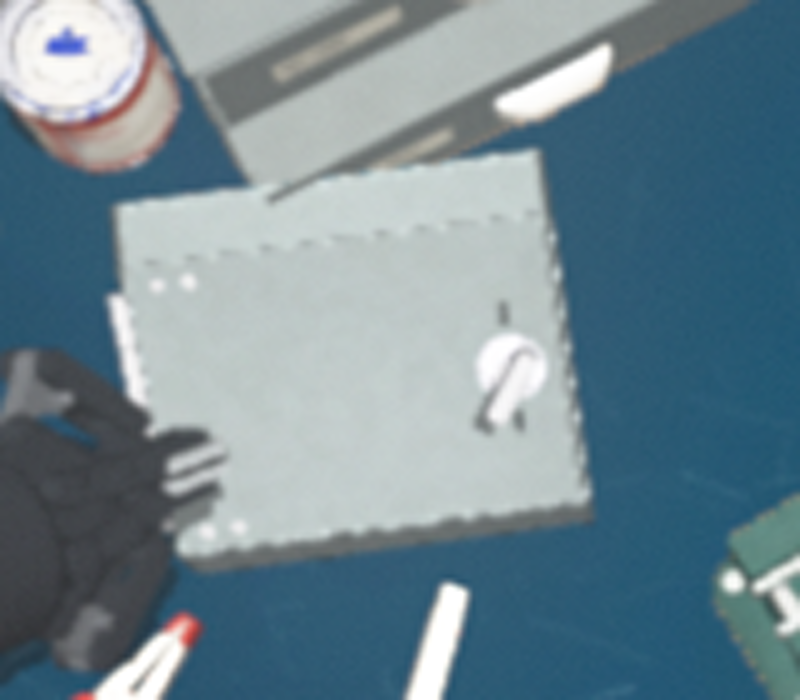

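View pics/c_s9.png

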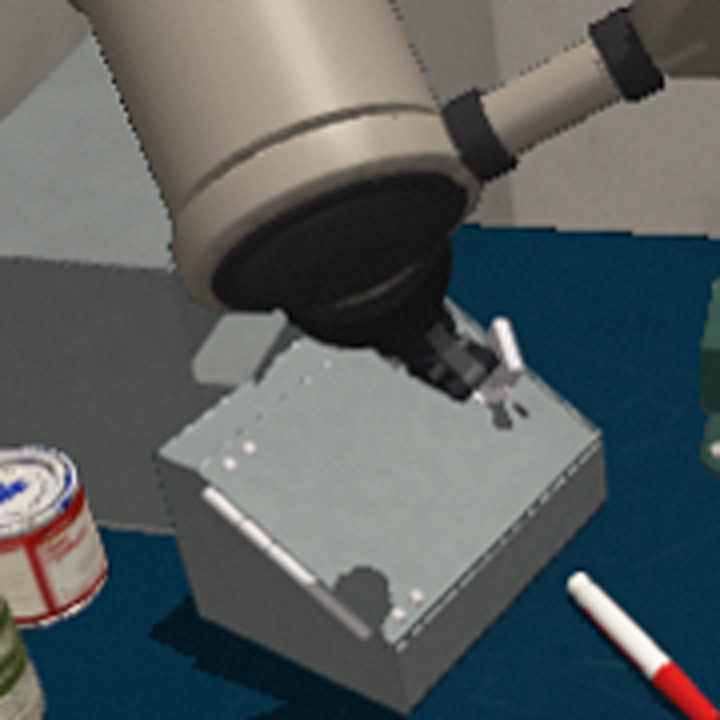

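```bash
python3 - <<'E'
from geo import *
a=np.load('pics/t9.npz'); X=cloud('top',a['d'])
# cover plane
P=(X[130:185,215:270].reshape(-1,3)-BO)@RB; P=P[np.isfinite(P[:,0])&(P[:,1]<.05)&(np.abs(P[:,0])<.06)]
A=np.c_[P[:,:2],np.ones(len(P))]; print('cover z=',np.linalg.lstsq(A,P[:,2],rcond=None)[0].round(4))
B=((X[135:180,265:300].reshape(-1,3))-BO)@RB; k=(B[:,2]>.045+.025)&(B[:,2]<.1); print(k.sum(), np.median(B[k],0).round(4))
Q=B[k]; print('h top',np.percentile(Q[:,2],[10,50,90]).round(4)); rc=cv2.minAreaRect((Q[:,:2]*1000).astype(np.float32)); print(rc)
m=Q[:,:2]-Q[:,:2].mean(0); v=np.linalg.svd(m,full_matrices=False)[2][0]; print('dir',v,'turn',np.arctan2(-v[1],v[0]), Q.mean(0))
for i,t in enumerate((.35,.5)): overlay('top',a['im'],0,'ov9_%d'%i,(260,130,310,180),8,t)
E
cd pics; python3 -c "
import cv2,numpy as np
cv2.imwrite('ov9.png',np.hstack([cv2.imread('ov9_0.png'),cv2.imread('ov9_1.png')]))"
```

```text
cover z= [0.1062 0.2869 0.0542]
82 [-0.     -0.0917  0.0854]
h top [0.0759 0.0854 0.0883]
((-1.4964160919189453, -91.3282470703125), (9.847982406616211, 36.31057357788086), 55.821144104003906)
dir [-0.82056643  0.57155116] turn -2.5331976840126957 [ 6.13127568e-05 -9.17514015e-02  8.41590215e-02]
```

View pics/ov9.png

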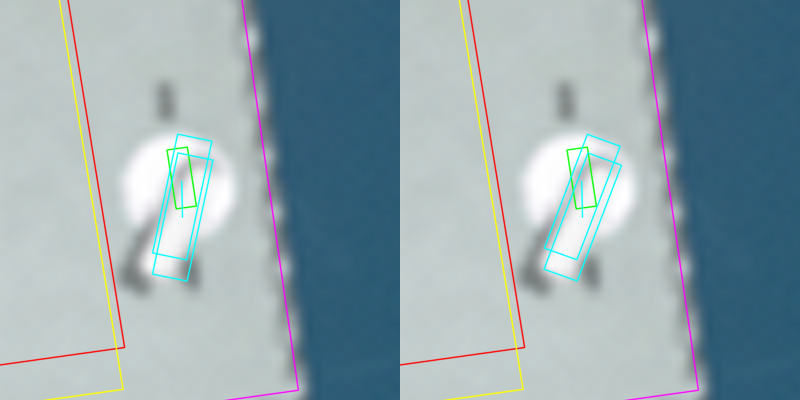

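```bash
cat >> geo.py <<'E'
WC=np.array([0,-.0917,.045])
def wq(t,lx=4): return quat(tz(lx),np.cos(t)*yb+np.sin(t)*xb)
def wp(h): return bay(WC+[0,0,h])
E
python3 - <<'E'
from geo import *
for h,t in ((.12,.6),(.024,.6),(.024,0),(.010,0),(.008,0),(.010,1.6)):
    j=r.solve_ik(wp(h),wq(t)); print(h,t,None if j is None else j.round(3))
command_gripper(.05,40)
r.reach(wp(.12),wq(.6))
print(r.move_straight(wp(.024),speed=.1,max_force=8)); st()
command_gripper(0.0,40); st()
im,d=snap('scene','s10'); crop(im,200,80,330,240,'c_s10',4)
E
```

```text
0.12 0.6 [ 0.338  0.162  1.971 -0.172  0.57  -0.636]
0.024 0.6 [ 0.314  0.369  1.971 -0.233  0.364 -0.584]
0.024 0 [ 0.314  0.369  1.971 -0.233  0.364 -1.183]
0.01 0 [ 0.311  0.4    1.966 -0.246  0.338 -1.171]
0.008 0 [ 0.311  0.404  1.965 -0.248  0.334 -1.169]
0.01 1.6 [ 0.311  0.4    1.966 -0.246  0.338  0.429]
False
t 26.8 p [0.5165 0.2209 0.1137] g 0.0501 F [-0.5  0.7 -0.4] M [-0.05  0.26  0.03]
t 27.24 p [0.5166 0.221  0.1137] g 0.009 F [-1.   2.3  1.1] M [0.43 0.13 0.19]
```

View pics/c_s10.png

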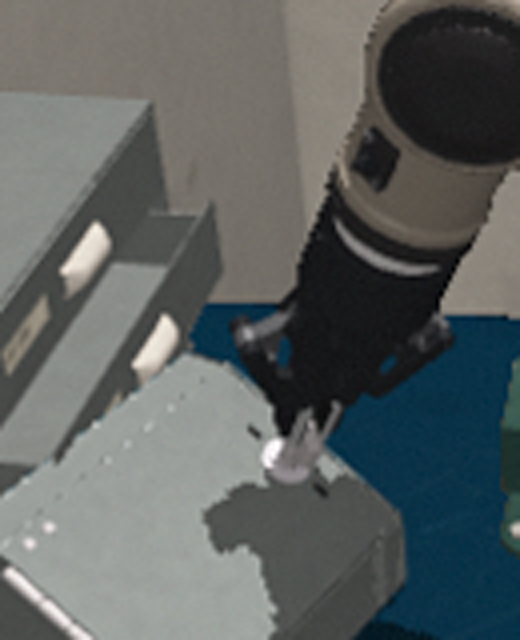

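Run:
```python
from geo import *
j=np.array(r.read_state()['joint_positions'])
t=r.solve_ik(wp(.024),wq(0)); print(j.round(3),t.round(3))
j2=j.copy(); j2[5]=t[5]
r.movej(j2); s=st()
im,d=snap('scene','s11'); crop(im,240,150,300,210,'c_s11',9)
R=Rn.from_quat(s['eef_rot']).as_matrix(); y=RB.T@R[:,1]; print('jaw',np.arctan2(y[0],y[1]))
```

```text
[ 0.314  0.368  1.97  -0.232  0.364 -0.584] [ 0.314  0.369  1.971 -0.233  0.364 -1.183]
t 27.92 p [0.517  0.2222 0.1141] g 0.0086 F [-1.2  8.2  2.3] M [1.06 0.22 0.54]
jaw -0.000672789840860277
```

View pics/c_s11.png

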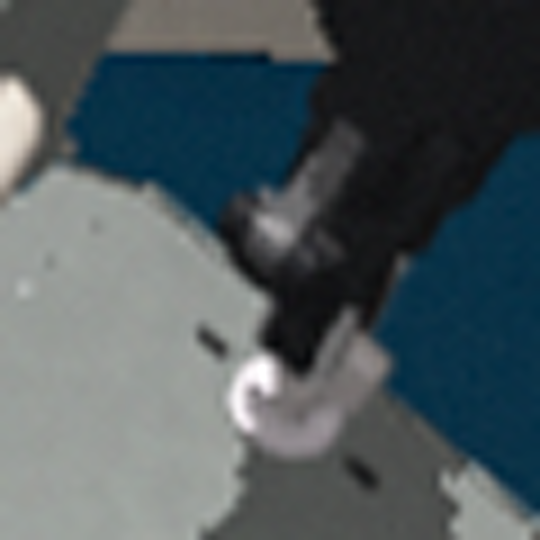

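Run:
```python
from geo import *
r.move_straight(wp(.024)+yb*.0025,speed=.02); s=st(); print(s['joint_positions'][4])
print(r.move_straight(wp(.0085)+yb*.0025,speed=.03,max_force=30)); s=st()
R=Rn.from_quat(s['eef_rot']).as_matrix(); b=RB.T@(np.array(s['eef_pos'])-BO)-WC; print('bay rel',b.round(4))
im,d=snap('scene','s12'); crop(im,240,150,300,210,'c_s12',9)
```

```text
t 28.23 p [0.517  0.223  0.1139] g 0.0089 F [ 2.1 -2.9  3.8] M [-0.48 -0.56 -0.33]
0.3639681355994943
True
t 28.77 p [0.5241 0.2238 0.1019] g 0.0089 F [-7.9 -3.6 12.7] M [-0.46  0.26 -0.21]
bay rel [0.0013 0.0021 0.0102]
```

View pics/c_s12.png

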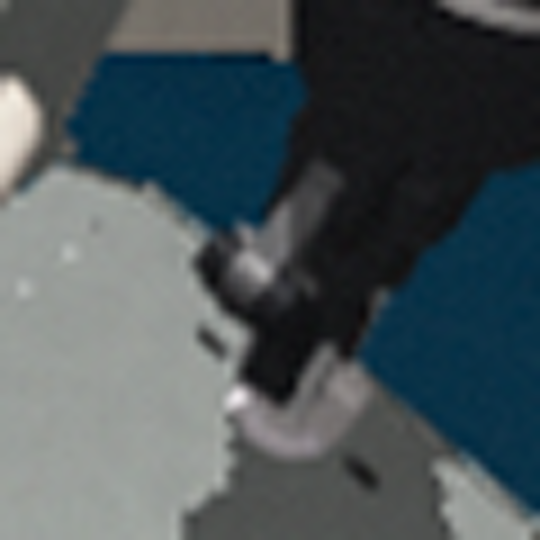

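Run:
```python
from geo import *
j=np.array(r.read_state()['joint_positions'])
for a in (.5,.5,.4,.17):
    j[5]+=a; r.movej(j); s=st()
    R=Rn.from_quat(s['eef_rot']).as_matrix(); y=RB.T@R[:,1]; b=RB.T@(np.array(s['eef_pos'])-BO)-WC
    print('jaw',np.arctan2(y[0],y[1]).round(3),b.round(4))
im,d=snap('scene','s13'); crop(im,240,150,300,210,'c_s13',9)
```

```text
t 29.37 p [0.5237 0.2228 0.1018] g 0.0084 F [-2.3 -7.8  9.2] M [-1.2 -0.2 -0.6]
jaw 0.499 [0.0007 0.0011 0.0104]
t 29.92 p [0.523  0.2219 0.1013] g 0.0085 F [ -4.7 -13.   10.5] M [-1.67 -0.14 -0.77]
jaw 0.999 [-0.0002  0.0003  0.0104]
t 30.38 p [0.5221 0.2215 0.1009] g 0.0091 F [ -7.3 -15.5  11.5] M [-1.79  0.03 -0.85]
jaw 1.4 [-0.0012 -0.      0.0104]
t 30.67 p [0.5216 0.2212 0.1004] g 0.0088 F [ -7.6 -15.6  10.4] M [-1.91  0.19 -0.91]
jaw 1.571 [-0.0019 -0.0002  0.0103]
```

View pics/c_s13.png

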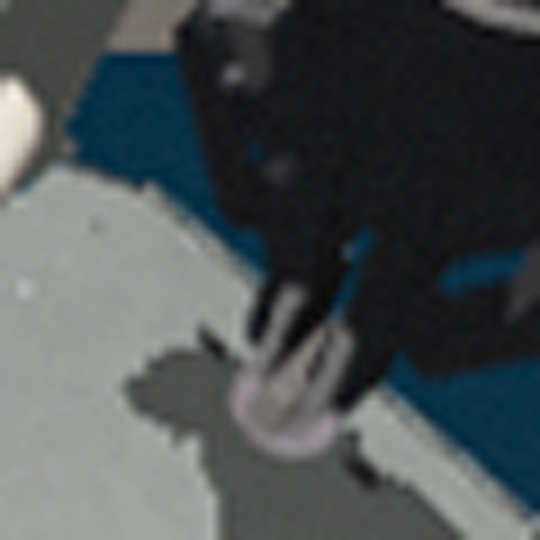

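Run:
```python
from geo import *
j=np.array(r.read_state()['joint_positions'])
j[5]+=.045; r.movej(j); s=st()
R=Rn.from_quat(s['eef_rot']).as_matrix(); y=RB.T@R[:,1]; print('jaw',np.arctan2(y[0],y[1]))
b=RB.T@(np.array(s['eef_pos'])-BO)
r.move_straight(bay([b[0]-.0005,b[1]-.0005,b[2]]),speed=.02); s=st()
R=Rn.from_quat(s['eef_rot']).as_matrix(); y=RB.T@R[:,1]; print('jaw',np.arctan2(y[0],y[1]), (RB.T@(np.array(s['eef_pos'])-BO)-WC).round(4))
```

```text
t 30.97 p [0.521  0.2202 0.1001] g 0.0089 F [-2.8 -7.7  7.7] M [-0.84 -0.26 -0.45]
jaw 1.6162347083871216
t 31.22 p [0.521  0.2198 0.1003] g 0.0087 F [-1.1 -3.4  6.3] M [-0.12 -0.46 -0.07]
jaw 1.6156882580955616 [-0.0027 -0.0015  0.0106]
```

Relieved and at the stop. Now I release and look.

Run:
```python
from geo import *
command_gripper(.03); st()
s=r.read_state(); p=np.array(s['eef_pos'])
r.move_straight(p+zb*.09,speed=.15)
r.move_straight(p+zb*.15+np.array([-.12,-.10,.05]),speed=.25); st()
im,d=snap('top','t14'); crop(im,180,80,340,220,'c_t14',5)
im2,d2=snap('scene','s14'); crop(im2,180,120,320,270,'c_s14',5)
X=cloud('top',d); Q=(X-BO)@RB
P=Q[130:175,205:265].reshape(-1,3); P=P[np.isfinite(P[:,0])&(np.abs(P[:,2]-.045)<.02)]
A=np.c_[P[:,:2],np.ones(len(P))]; print('cover z=',np.linalg.lstsq(A,P[:,2],rcond=None)[0].round(4),len(P))
B=Q[135:180,265:300].reshape(-1,3); k=(B[:,2]>.06)&(B[:,2]<.1)
if k.sum()>5:
    B=B[k]; v=np.linalg.svd(B[:,:2]-B[:,:2].mean(0),full_matrices=False)[2][0]
    print(k.sum(),'wing top',np.percentile(B[:,2],[10,50,90]).round(4),B.mean(0).round(4),'turn mod pi',np.arctan2(-v[1],v[0])%np.pi,cv2.minAreaRect((B[:,:2]*1000).astype(np.float32)))
```

```text
t 31.55 p [0.5201 0.2196 0.0992] g 0.03 F [ 0.1 -0.7  0.5] M [0.   0.21 0.05]
t 33.28 p [0.3261 0.1103 0.2785] g 0.0302 F [-0.3 -0.2  0.2] M [-0.02  0.2  -0.01]
cover z= [-0.0034 -0.0042  0.045 ] 2635
88 wing top [0.0664 0.0742 0.077 ] [-0.0001 -0.0919  0.0727] turn mod pi 1.605920654179461 ((-1.1781890392303467, -92.2040786743164), (34.56858825683594, 9.992578506469727), 86.92863464355469)
```

View pics/c_t14.png

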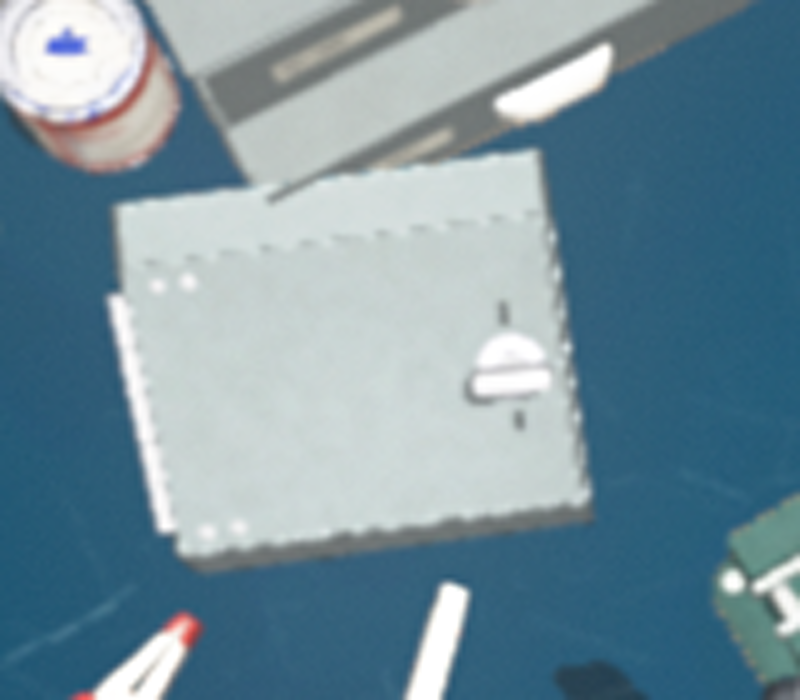

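View pics/c_s14.png

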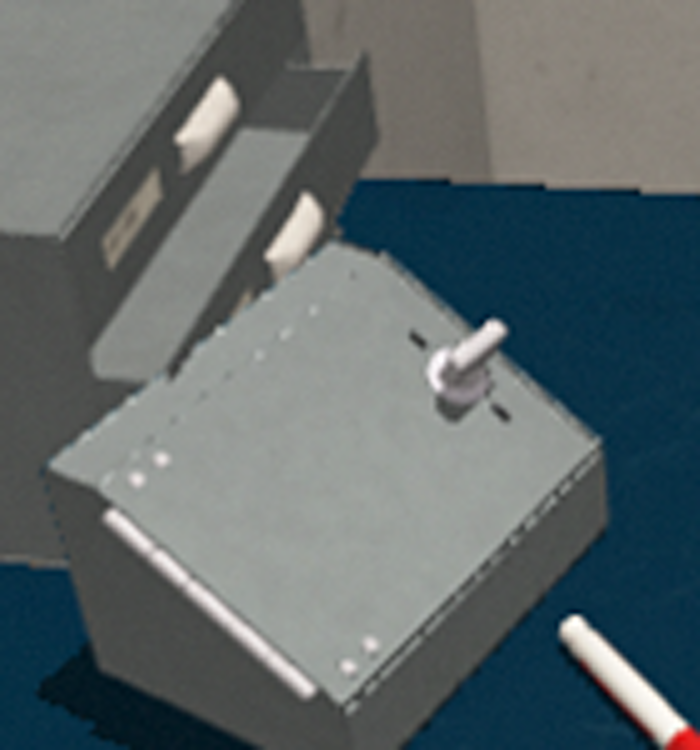

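Run:
```python
from geo import *
a=np.load('pics/scene0.npz')['im'].astype(int); b=np.load('pics/s14.npz')['im'].astype(int)
for n,(u0,v0,u1,v1) in dict(marker=(285,235,335,290),clamp=(245,275,285,335),brush=(355,150,395,190),vice=(320,165,400,220)).items():
    print(n,np.abs(a-b)[v0:v1,u0:u1].mean().round(2),np.percentile(np.abs(a-b)[v0:v1,u0:u1].max(-1),99))
r.hold(.5); st(); r.finish_job()
```

```text
marker 3.1 36.0
clamp 2.58 20.0
brush 2.97 10.0
vice 10.16 205.0
t 33.88 p [0.3257 0.1103 0.2791] g 0.0298 F [ 0.2 -0.   0.8] M [-0.02  0.22  0.01]
the job is handed in; nothing more can be done
```

I put the right-hand sanding block flat in the bay, swung the cover shut and fastened it. I handed the job in at about 34 s of the 72 s allowed.

**What I took:** Of the two brown blocks, I chose the one near the vice, at pixel (372,154) in the first top picture. It is the farther to the robot's right.

**Last checks, from the top and scene pictures:**
- **Block:** It lay flat on the bay floor in the last clear picture, before the cover was shut over it.
- **Cover:** Its outer face measures 45 mm above the bay floor and parallel to the slope within 0.3°, so it is fully shut.
- **Fastener:** The wing stands crosswise at about 1.61 rad, near its 1.62 stop. It sits about 11 mm lower than when popped out, and it stayed down after I let go.
- **Bystanders:** The marker, clamp and brush look unmoved compared with the first picture. The crop round the vice did differ more than the others. I did not trace why; the arm or its shadow is my guess, and it never deliberately touched the vice.

**What went wrong or disagreed:**
- **First grasp missed:** The fingertips stand about 28 mm farther back along the tool than stated. I measured this by touching the worktop, corrected for it, and the second grasp held.
- **Tool lean:** With that correction, joint 5 would have passed its limit with the tool square to the slope. I therefore leaned the tool about 4° for the placing and the fastening.
- **Side force:** Turning the wing put up to about 16 N sideways on the tool. I eased it off before releasing.

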